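Hang the rinsed brass cups to dry

TASK

Lift the blue hood off the rinse pan by its knob and set it down on the cork mat. Then put every brass cup from the pan upside down over a drying peg of its own, its rim resting flat on the board. When all the cups are hung, put the hood back on the empty pan so that it drops fully home, and leave the amber jar, firebrick and tin where they are.

Things in the scene. Friction and masses are not known exactly. Their poses are not given: they have to be found in the camera images.
- pan: fixed rinse pan of bare aluminium: a flat flange plate 160 x 324 x 4 mm (x, y) with a low upstand on it, 130 x 294 mm outside, 3 mm wall, rising to 16 mm above the table. Origin: centre of its underside, on the table; long side along its y axis; z up. The pan floor is 4 mm above the table
- hood: loose blue painted lid, a hood open underneath, 146 x 310 mm (x, y) and 72 mm high, walls 3 mm, about 0.4 kg, with a black bar-shaped knob on top in its middle. Origin: centre of its open lower edge; z up. When closed it drops over the pan's upstand with 5 mm play all round and its lower edge rests on the flange, 4 mm above the table, its axes parallel to the pan's (half a turn is the same)
- hood_knob (a point): centre of the hood's knob bar, 95 mm above the hood's lower edge; the bar is 24 mm along the hood's x, 44 mm along its y and 26 mm high, its underside 10 mm above the hood's top. Its axes are those of the hood
- board: fixed dark wooden drying board 100 x 310 mm (x, y), 20 mm thick, with three upright white pegs 100 mm apart along its y axis. Origin: centre of its underside, on the table
- mat: fixed cork mat 330 x 165 mm (long side along its x), 3 mm thick, the resting place for the hood, which just fits on it lengthwise. Origin: centre of its underside, on the table
- jar: bystander: amber glass jar with a white cap, 60 mm across, 75 mm high. Origin: centre of its underside
- firebrick: bystander: pale firebrick piece 100 x 60 x 55 mm. Origin: centre of its underside
- tin: bystander: yellow tin 72 mm across, 55 mm high. Origin: centre of its underside
- cup1: loose eight-sided brass cup, 50 mm across its flats, 70 mm tall, walls 3 mm, base 4 mm, about 0.12 kg; it starts (if present) under the hood at the pan's right (-y) end, lying on one flat with its mouth pointing away from the robot, its axis 29 mm above the table. Origin: centre of the outside of its base; its z axis points out of the mouth
- cup1_rim (a point): centre of the mouth of cup 1, 70 mm from its origin along its z axis, in the plane of the rim
- peg1 (a point): centre of the tip of a peg: upright, 22 mm in diameter, tapered in its top 8 mm to 12 mm, 55 mm tall above the board's top, its tip 75 mm above the table (right (-y) end of the board)
- cup2: loose eight-sided brass cup, 50 mm across its flats, 70 mm tall, walls 3 mm, base 4 mm, about 0.12 kg; it starts (if present) under the hood at the pan's middle, lying on one flat with its mouth pointing away from the robot, its axis 29 mm above the table. Origin: centre of the outside of its base; its z axis points out of the mouth
- cup2_rim (a point): centre of the mouth of cup 2, 70 mm from its origin along its z axis, in the plane of the rim
- peg2 (a point): centre of the tip of a peg: upright, 22 mm in diameter, tapered in its top 8 mm to 12 mm, 55 mm tall above the board's top, its tip 75 mm above the table (middle of the board)
- cup3: loose eight-sided brass cup, 50 mm across its flats, 70 mm tall, walls 3 mm, base 4 mm, about 0.12 kg; it starts (if present) under the hood at the pan's left (+y) end, lying on one flat with its mouth pointing away from the robot, its axis 29 mm above the table. Origin: centre of the outside of its base; its z axis points out of the mouth
- cup3_rim (a point): centre of the mouth of cup 3, 70 mm from its origin along its z axis, in the plane of the rim
- peg3 (a point): centre of the tip of a peg: upright, 22 mm in diameter, tapered in its top 8 mm to 12 mm, 55 mm tall above the board's top, its tip 75 mm above the table (left (+y) end of the board)

How it is judged:
On the way, in this order (a step that is already met when the one before it is completed fails the run):
1. the hood stands released on the cork mat (x of hood in the frame of mat between -0.05 and 0.05 m and y of hood in the frame of mat between -0.05 and 0.05 m and height (world z) of hood below 0.012 m and angle between hood's own z axis and vertical below 0.08 rad and contact force between the fingers and hood below 0.3 N and linear speed of hood below 0.03 m/s), for 0.3 s.
2. every cup present is upside down on a peg, rim on the board, released ((horizontal distance between cup1 and peg1 below 0.018 m or horizontal distance between cup1 and peg2 below 0.018 m or horizontal distance between cup1 and peg3 below 0.018 m) and angle between each of cup1, cup2, cup3's own z axis and vertical above 3 rad and height (world z) of each of cup1_rim, cup2_rim, cup3_rim below 0.03 m and contact force between the fingers and cup1 below 0.3 N and linear speed of each of cup1, cup2, cup3 below 0.03 m/s and (horizontal distance between cup2 and peg1 below 0.018 m or horizontal distance between cup2 and peg2 below 0.018 m or horizontal distance between cup2 and peg3 below 0.018 m) and contact force between the fingers and cup2 below 0.3 N and (horizontal distance between cup3 and peg1 below 0.018 m or horizontal distance between cup3 and peg2 below 0.018 m or horizontal distance between cup3 and peg3 below 0.018 m) and contact force between the fingers and cup3 below 0.3 N), for 0.3 s.
At the end, for the whole second after the job is handed in: Each cup present is upside down (within 8 degrees) over a peg, axes within 18 mm, rim under 30 mm above the table (board top 20 mm); hood seated on the pan, centred within 9 mm, level within 2 degrees, lower edge under 8 mm above the pan's underside; all released and at rest (all of step 2 and x of hood in the frame of pan between -0.009 and 0.009 m and y of hood in the frame of pan between -0.009 and 0.009 m and z of hood in the frame of pan below 0.008 m and angle between hood's own z axis and vertical below 0.03 rad and contact force between the fingers and hood below 0.3 N and linear speed of hood below 0.03 m/s); the robot touches nothing.
It fails at once if the jar is pushed more than 4 cm or tipped over (distance of jar from where it was at the start of the episode above 0.04 m or angle between jar's own z axis and vertical above 0.5 rad).
It fails at once if the firebrick is pushed more than 4 cm or tipped over (distance of firebrick from where it was at the start of the episode above 0.04 m or angle between firebrick's own z axis and vertical above 0.5 rad).
It fails at once if the tin is pushed more than 4 cm or tipped over (distance of tin from where it was at the start of the episode above 0.04 m or angle between tin's own z axis and vertical above 0.5 rad).
Of cup1, cup2, cup3 only 2 to 3 are there at a start; the rules pass over those that are not, and their reading is None.
At some moment in a run one of cup1, cup2, cup3, hood may be knocked a few centimetres aside while the robot is not near it.
It also fails if it takes over 210 s, if anything falls off the work surface, if the arm or the gripper's body presses on something with over 40 N, if the wrist force passes 120 N, or if a joint passes its speed limit or range.

ROBOT

A 6-joint arm with a two-finger parallel gripper is mounted at the origin on the work surface. World frame = base frame: x ahead of the robot, y to its left, z up, the work surface at z = 0. Lengths are in m, angles in rad, forces in N, time in s.
With the tool pointing down it reaches from about 0.35 to 0.875 m from the base axis. Payload 4.2 kg.
Tool frame: the origin (TCP) lies at the very end of the fingers, on their centre line; the grasp point (between the pads) lies 19 mm behind it (env.grasp_offset is the distance from the TCP to the grasp point, in m); z points along the fingers, y is the line along which they close (so a half turn about z gives the same grasp; the last joint's range is limited). The gripper opens to 85 mm and grips with 20 to 120 N. Pads are 22 mm wide; open, the fingers measure 114 mm over their backs; the gripper's body (76 mm by 85 mm) begins 54 mm behind the grasp point. The pads swing forward as they close: fully open they stand 13 mm farther back than shut.
Start: joints at [-0.983, 0.385, 0.008, 0, -1.194, -0.259], TCP at [0.202, -0.591, 0.231] pointing down, gripper open.
Joint ranges: [-3.14, 3.14], [-1.21, 2.06], [-1.07, 1.41], [-3.16, 2.05], [-2.99, -0.16], [-3.1, 3.1]. Speed limits (rad/s): [2.79, 2.79, 3.14, 3.14, 3.14, 3.14].

INTERFACE

Orientations are given as a 3x3 rotation matrix whose columns are the frame's x, y, z axes.
In Python, from rig import env, grab_frame, search_frame gives the robot as it stands.
- The arm moves only by the tool move_arm, never from a script. Its argument "increments" is a list of rows, each an object with "linear": the shift along the tool's x, y, z in cm, a list of three; "angular": the turn, a rotation vector about the tool's x, y, z in rad, a list of three; "claw": the opening, from 0 (shut) to 1 (fully open). In form: [{"linear": [dx, dy, dz], "angular": [ax, ay, az], "claw": claw}, ...]. A call has 1 to 20 rows; each row shifts and turns the commanded pose from where the row before left it, along the tool's axes as they then stand; what a row does not reach is not made up. A row lasts 1/10 s, in which the tool goes at most 50 mm and 8.59 degrees, less where a joint would pass 70% of its speed; a pose out of reach is approached as far as the arm can. A call with a gripper value outside its range is refused whole. The fingers move at their own pace and stop on an object; "grip_force" is the grip in N (left out, the last holds). Time passes only in rows, so rows that do not move let the fingers close. It gives the time, the measured TCP pose, the force, the opening and the grip force at its end, in the units of the state.
- env.get_obs(): the state, without advancing time (a new reading comes with each control period).
- grab_frame(name): name is "scene" or "top"; returns a dict with "image" (480x640x3 uint8, red, green, blue), "intrinsics" (3x3 intrinsics, pixels), "R" (3x3) and "t" (3): a world point X has camera coordinates R X + t. Camera axes: x right, y down, z forward; pixel columns grow to the right and rows downward; lengths in m; the calibration is good to about 2 mm. A picture is of the moment at which its call begins. There is no depth.
- env.job_done(): hands the job in; it is judged then, once.
Trained networks look in the newest picture that a camera, given by its name, has taken for a name from the list of things; names that differ only in an ending like _2 or _b are one class to them, and where a whole thing is asked for, a point or a joint stands for the part that bears it (a point fixed in the world has none). Each returns a list of dicts, best first, with "conf" (0 to 1); they miss things now and then, are a little off and sometimes report something else, mostly with a low value. They report only what shows in the picture. A call takes as long as a camera call.
- search_frame(camera, target): "point" ([x, y, z] in m, in the coordinates of the camera as it stood for that picture, good to about 4 mm: the middle of the surface that is visible of it).
The state is a dict: "t": time; "joints": joint angles; "joint_velocities": joint speeds; "effort": joint torques, N m; "eef_pos": TCP position; "tcp_rot": TCP orientation; "force": force on the tool from outside, world axes, zero at the start; "wrist_torque": the same for the moment, N m; "finger_gap": finger opening in m; "grasp_force": force on a finger pad.
Only numpy, scipy, OpenCV 4.12 (cv2) and the standard library are available. Lean on these libraries where they do the work, as an engineer would, in place of code of your own. Each camera call takes 0.05 s, during which the arm holds its last target. There are 200 camera calls.

## Working session

There is one attempt and no reset: what is moved stays moved. The work goes in short steps, Python scripts to look and compute and a tool call to move; the robot and the scene stay as the last step left them, time stands still between calls to the robot, and variables do not carry over. Pictures are saved under pics/ and viewed, at most 14 in all, crops included, and the job is handed in when it is done.

Besides the shell and the picture viewer there is one more tool, called after ">>>" by a JSON object that holds its "method" and its "body", one argument or row to a line. move_arm: Moves the arm, as the interface text tells. Its arguments: {"type":"object","properties":{"increments":{"type":"array"},"grip_force":{"type":"number"}},"required":["increments"]}

```bash
mkdir -p pics; ls
cat > h.py <<'E'
import numpy as np, cv2
from rig import env, grab_frame, search_frame
def grab(c,fn=None):
    f=grab_frame(c)
    if fn: cv2.imwrite('pics/'+fn,f['image'][:,:,::-1])
    return f
def find(c,f,n,k=2):
    out=[]
    for d in search_frame(c,n)[:k]:
        p=np.array(d['point']); R=np.array(f['R']);w=R.T@(p-np.array(f['t']))
        uv=np.array(f['intrinsics'])@p; out.append((n,round(d['conf'],2),w.round(4).tolist(),(uv[:2]/uv[2]).round(0).tolist()))
    return out
def backproj(f,uv,z):
    K=np.array(f['intrinsics']);R=np.array(f['R']);t=np.array(f['t'])
    c=-R.T@t; d=R.T@np.linalg.solve(K,[uv[0],uv[1],1]); return c+d*(z-c[2])/d[2]
def proj(f,X):
    p=np.array(f['R'])@np.array(X)+np.array(f['t']); u=np.array(f['intrinsics'])@p; return u[:2]/u[2]
E
python3 - <<'E'
from h import *
for c in('top','scene'):
    f=grab(c,c+'0.png'); print(c,(-np.array(f['R']).T@f['t']).round(3))
    for n in 'pan hood hood_knob board mat jar firebrick tin peg1 peg2 peg3 cup1'.split():
        for r in find(c,f,n,3): print(r)
o=env.get_obs();print(o['eef_pos'],o['tcp_rot'],o['t'])
E
```

```text
pics
top [0.449 0.007 1.064]
('pan', 0.9, [0.5116, 0.2174, -0.0017], [217.0, 253.0])
('hood', 0.85, [0.5477, 0.3047, 0.0775], [169.0, 235.0])
('hood_knob', 0.75, [0.5501, 0.3029, 0.073], [171.0, 234.0])
('board', 0.73, [0.4813, -0.3144, 0.019], [443.0, 266.0])
('mat', 0.74, [0.4935, -0.0037, 0.0002], [310.0, 261.0])
('mat', 0.43, [0.5456, 0.3039, 0.0755], [170.0, 236.0])
('jar', 0.73, [0.7201, 0.306, 0.0742], [171.0, 157.0])
('firebrick', 0.69, [0.7369, -0.224, 0.0525], [407.0, 155.0])
('tin', 0.69, [0.3214, -0.3305, 0.0539], [456.0, 337.0])
('tin', 0.44, [0.7192, 0.3075, 0.0719], [171.0, 158.0])
('peg1', 0.86, [0.479, -0.3133, 0.0203], [443.0, 267.0])
('peg2', 0.86, [0.479, -0.3133, 0.0203], [443.0, 267.0])
('peg3', 0.86, [0.479, -0.3133, 0.0203], [443.0, 267.0])
scene [1.556 0.18  0.936]
('pan', 0.62, [0.6209, 0.2772, 0.0046], [467.0, 326.0])
('pan', 0.51, [0.3451, -0.3318, 0.0431], [224.0, 211.0])
('hood', 0.83, [0.5804, 0.2943, 0.075], [479.0, 288.0])
('hood', 0.57, [0.7407, 0.3148, 0.0539], [490.0, 355.0])
('hood_knob', 0.85, [0.5836, 0.2995, 0.0765], [482.0, 289.0])
('board', 0.75, [0.4987, -0.3206, 0.0181], [210.0, 257.0])
('mat', 0.95, [0.5241, -0.0007, 0.0029], [342.0, 282.0])
('jar', 0.77, [0.7459, 0.3117, 0.057], [488.0, 356.0])
('firebrick', 0.56, [0.772, -0.2151, 0.0541], [214.0, 335.0])
('tin', 0.81, [0.3465, -0.3297, 0.0438], [225.0, 211.0])
('peg1', 0.91, [0.5017, -0.3112, 0.0224], [214.0, 257.0])
('peg2', 0.91, [0.5017, -0.3112, 0.0224], [214.0, 257.0])
('peg3', 0.91, [0.5017, -0.3112, 0.0224], [214.0, 257.0])
[ 0.20182416 -0.5914905   0.23130298] [[-9.46439448e-01 -3.22881358e-01 -1.90601046e-06]
 [-3.22881358e-01  9.46439448e-01  1.46437535e-05]
 [-2.92427152e-06  1.44748412e-05 -1.00000000e+00]] 1.3
```

View pics/top0.png

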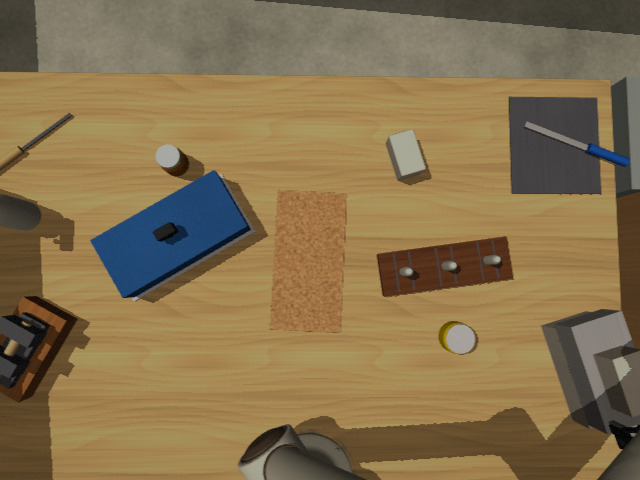

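View pics/scene0.png

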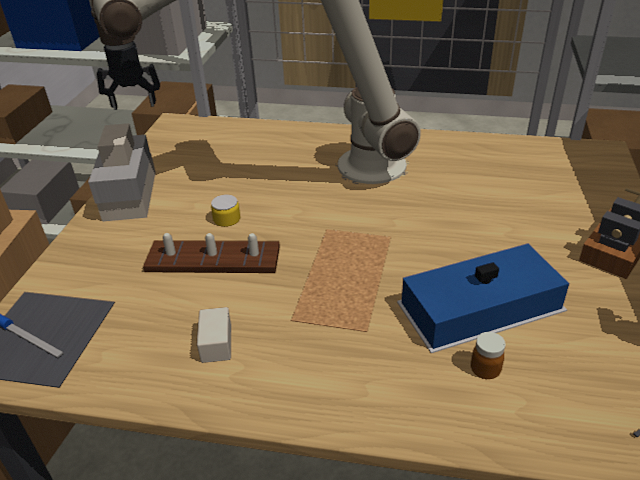

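The top view shows the hood centred at about (171,234), turned about 30°. The mat is at (310,261), the board at (445,266) with pegs at (406,271), (450,266) and (493,260), and the tin, brick and jar are clear of these. The scene view agrees. Next I'll segment for accurate poses.

```bash
cat >> h.py <<'E'
def rect(f,mask,z,lab):
    mask=cv2.morphologyEx(mask.astype(np.uint8),cv2.MORPH_OPEN,np.ones((3,3),np.uint8))
    cs,_=cv2.findContours(mask,cv2.RETR_EXTERNAL,cv2.CHAIN_APPROX_NONE); c=max(cs,key=cv2.contourArea)[:,0]
    P=np.array([backproj(f,p,z)[:2] for p in c])
    (ce,s,a)=cv2.minAreaRect((P*1000).astype(np.float32))
    b=cv2.boxPoints((ce,s,a)); e=b[1]-b[0],b[2]-b[1]; l=max(e,key=np.linalg.norm); 
    th=np.degrees(np.arctan2(l[1],l[0]))%180
    print(lab,'c',np.round(ce,1),'size',np.round(s,1),'long dir deg',round(th,1)); return np.array(ce)/1000,np.radians(th)
def masks(f):
    h=cv2.cvtColor(f['image'],cv2.COLOR_RGB2HSV).astype(int); H,S,V=h[...,0],h[...,1],h[...,2]
    return H,S,V
E
python3 - <<'E'
from h import *
f=grab('top'); H,S,V=masks(f); yy,xx=np.mgrid[:480,:640]
m=(H>100)&(H<125)&(S>120)&(xx<300)&(xx>80)
print('V hist',[np.percentile(V[m],q) for q in(5,25,50,75,95)])
rect(f,m,0.076,'hood')
for p in[(310,261),(330,180),(390,285),(360,250)]: print(p,H[p[1],p[0]],S[p[1],p[0]],V[p[1],p[0]])
rect(f,(S>150)&(V<130)&(H<20)&(xx>365)&(xx<530)&(yy>225)&(yy<310),0.02,'board')
mm=cv2.medianBlur(((H<13)&(xx>255)&(xx<360)&(yy>170)&(yy<345)).astype(np.uint8),5)
rect(f,mm,0.003,'mat')
g=(S<70)&(V>100)&(xx>385)&(xx<515)&(yy>245)&(yy<285)
n,_,st,ce=cv2.connectedComponentsWithStats(g.astype(np.uint8))
for i in range(1,n):
    if st[i,4]>20: print(st[i],ce[i],backproj(f,ce[i],.06).round(4))
k=(V<50)&(xx>145)&(xx<185)&(yy>215)&(yy<250); n,_,st,ce=cv2.connectedComponentsWithStats(k.astype(np.uint8)); i=1+st[1:,4].argmax(); print('knob',st[i],ce[i],backproj(f,ce[i],.107))
cr=f['image'][170:310,80:330]; cr2=f['image'][225:310,365:530]
cv2.imwrite('pics/c1.png',np.vstack([cv2.resize(cr,(750,420),interpolation=2)])[:,:,::-1]); cv2.imwrite('pics/c2.png',cv2.resize(cr2,(800,412),interpolation=2)[:,:,::-1])
E
```

```text
V hist [np.float64(38.0), np.float64(112.0), np.float64(115.0), np.float64(117.0), np.float64(119.0)]
hood c [548.5 303. ] size [155.1 310.2] long dir deg 120.7
(310, 261) 15 143 164
(330, 180) 19 126 170
(390, 285) 11 176 81
(360, 250) 18 131 169
board c [ 476.  -270.2] size [100.2  57.5] long dir deg 8.7Traceback (most recent call last):
  File "<stdin>", line 9, in <module>
  File "h.py", line 20, in rect
    cs,_=cv2.findContours(mask,cv2.RETR_EXTERNAL,cv2.CHAIN_APPROX_NONE); c=max(cs,key=cv2.contourArea)[:,0]
                                                                           ~~~^^^^^^^^^^^^^^^^^^^^^^^^
ValueError: max() iterable argument is empty
```

Run:
```python
from h import *
f=grab('top'); H,S,V=masks(f); yy,xx=np.mgrid[:480,:640]
m=(H>100)&(H<125)&(S>120)&(xx<300)&(xx>80)&(V>100)
rect(f,m,0.076,'hood')
b=((S>150)&(V<130)&(H<20)&(xx>365)&(xx<530)&(yy>225)&(yy<310)).astype(np.uint8)
rect(f,cv2.morphologyEx(b,cv2.MORPH_CLOSE,np.ones((9,9))),0.02,'board')
P=np.array([backproj(f,p,.003)[:2] for p in[(278,191),(347,194),(341,332),(270,331)]]);print('mat',P.round(3).tolist(),P.mean(0))
g=(S<70)&(V>100)&(xx>385)&(xx<515)&(yy>245)&(yy<285)
n,_,st,ce=cv2.connectedComponentsWithStats(g.astype(np.uint8))
for i in range(1,n):
    if st[i,4]>20: print(st[i],ce[i],backproj(f,ce[i],.06).round(4))
k=(V<50)&(xx>145)&(xx<185)&(yy>215)&(yy<250); n,_,st,ce=cv2.connectedComponentsWithStats(k.astype(np.uint8)); i=1+st[1:,4].argmax(); print('knob',st[i],ce[i],backproj(f,ce[i],.107))
cr2=f['image'][225:310,365:530]
cv2.imwrite('pics/c2.png',cv2.resize(cr2,(800,412),interpolation=2)[:,:,::-1])
```

```text
hood c [552.1 307.1] size [144.6 306.8] long dir deg 120.7
board c [ 482.4 -317.9] size [100.1 310.6] long dir deg 97.8
mat [[0.66, 0.074], [0.654, -0.091], [0.328, -0.076], [0.331, 0.09]] [ 0.49334084 -0.00070733]
[484 255  17   8  84] [493.44047619 258.85714286] [ 0.497  -0.4163  0.06  ]
[443 261  14   8  76] [450.10526316 264.84210526] [ 0.4833 -0.3174  0.06  ]
[400 267  13   8  72] [406.36111111 270.80555556] [ 0.4699 -0.2183  0.06  ]
knob [154 222  25  19 288] [165.81597222 231.62847222] [0.55133297 0.30363853 0.107     ]
```

View pics/c2.png

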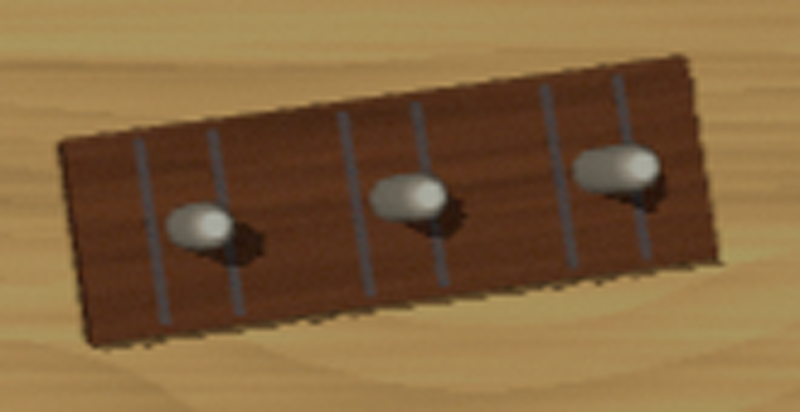

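```bash
cat > plan.py <<'E'
import numpy as np, sys, json
from scipy.spatial.transform import Rotation as Ro
def Rot(z,y):
    z=np.array(z,float);z/=np.linalg.norm(z);y=np.array(y,float);y-=z*(y@z);y/=np.linalg.norm(y);return np.c_[np.cross(y,z),y,z]
def tilt(yaw,el,flip=1):  # tool z = horizontal dir yaw (deg), pitched el deg below horizontal; tool y horizontal
    a,e=np.radians([yaw,el]); z=[np.cos(a)*np.cos(e),np.sin(a)*np.cos(e),-np.sin(e)]
    return Rot(z,np.array([-np.sin(a),np.cos(a),0])*flip)
def down(yang): a=np.radians(yang); return Rot([0,0,-1],[np.cos(a),np.sin(a),0])
def plan(p0,R0,p1,R1,N=None):
    p0,R0,p1,R1=map(np.array,(p0,R0,p1,R1)); w=Ro.from_matrix(R0.T@R1).as_rotvec()
    d=np.linalg.norm(p1-p0); a=np.linalg.norm(w)
    N=N or int(np.ceil(max(d/.045,a/.14,1)))
    E=Ro.from_rotvec(w/N).as_matrix(); M=sum(R0@np.linalg.matrix_power(E,k) for k in range(N))
    v=np.linalg.solve(M,p1-p0); pts=[p0+sum((R0@np.linalg.matrix_power(E,j) for j in range(k)),np.zeros((3,3)))@v for k in range(N+1)]
    print('N',N,'lin cm',(v*100).round(2).tolist(),'ang',(w/N).round(4).tolist(),'mid',pts[N//2].round(3),'step',round(np.linalg.norm(v)*100,2),round(a/N,3))
    return p1,R1
E
cat > s.py <<'E'
from plan import *
from rig import env
o=env.get_obs(); p0=np.array(o['eef_pos']);R0=np.array(o['tcp_rot'])
def seq(*ts):
    p,R=p0,R0
    for t in ts: p,R=plan(p,R,*t)
def st(): print('t',round(o['t'],2),'p',p0.round(4),'z',R0[:,2].round(3),'y',R0[:,1].round(3),'j',np.round(o['joints'],3),'F',np.round(o['force'],1),o['finger_gap'],o['grasp_force'])
E
python3 - <<'E'
from s import *
seq(([.48,-.15,.25],down(155)),([.551,.3055,.18],down(210.7)),([.551,.3055,.083],down(210.7)))
E
```

```text
N 12 lin cm [-4.25, 1.36, -0.16] ang [0.0, -0.0, -0.0671] mid [ 0.386 -0.399  0.241] step 4.47 0.067
N 11 lin cm [-4.3, -0.7, 0.64] ang [0.0, 0.0, -0.0884] mid [0.568 0.047 0.218] step 4.41 0.088
N 3 lin cm [-0.0, -0.0, 3.23] ang [0.0, 0.0, 0.0] mid [0.551 0.306 0.148] step 3.23 0.0
```

>>> {"method": "move_arm", "body": {
  "increments": [
    {"linear": [-4.25,1.36,-0.16],"angular": [0,0,-0.067],"claw": 1},
    {"linear": [-4.25,1.36,-0.16],"angular": [0,0,-0.067],"claw": 1},
    {"linear": [-4.25,1.36,-0.16],"angular": [0,0,-0.067],"claw": 1},
    {"linear": [-4.25,1.36,-0.16],"angular": [0,0,-0.067],"claw": 1},
    {"linear": [-4.25,1.36,-0.16],"angular": [0,0,-0.067],"claw": 1},
    {"linear": [-4.25,1.36,-0.16],"angular": [0,0,-0.067],"claw": 1},
    {"linear": [-4.25,1.36,-0.16],"angular": [0,0,-0.067],"claw": 1},
    {"linear": [-4.25,1.36,-0.16],"angular": [0,0,-0.067],"claw": 1},
    {"linear": [-4.25,1.36,-0.16],"angular": [0,0,-0.067],"claw": 1},
    {"linear": [-4.25,1.36,-0.16],"angular": [0,0,-0.067],"claw": 1},
    {"linear": [-4.25,1.36,-0.16],"angular": [0,0,-0.067],"claw": 1},
    {"linear": [-4.25,1.36,-0.16],"angular": [0,0,-0.067],"claw": 1},
    {"linear": [0,0,0],"angular": [0,0,0],"claw": 1},
    {"linear": [0,0,0],"angular": [0,0,0],"claw": 1}
  ],
  "grip_force": 60
}}

```text
t: 2.8
eef_pos: [0.4807, -0.1499, 0.2508]
tcp_rot: [[-0.422, -0.907, 0.0], [-0.907, 0.422, -0.0], [-0.0, -0.0, -1.0]]
force: [-0.2, -0.2, -0.7]
finger_gap: 0.0854
grasp_force: 0.0
```

Run:
```python
from s import *
st()
seq(([.551,.3055,.18],down(210.7)))
```

```text
t 2.8 p [ 0.4807 -0.1499  0.2508] z [ 0. -0. -1.] y [-0.907  0.422 -0.   ] j [ 0.021  0.162 -0.252  0.    -1.156 -0.456] F [-0.2 -0.2 -0.7] 0.0854499150205832 0.0
N 11 lin cm [-4.3, -0.69, 0.64] ang [-0.0, -0.0, -0.0883] mid [0.568 0.048 0.219] step 4.4 0.088
```

>>> {"method": "move_arm", "body": {
  "increments": [
    {"linear": [-4.3,-0.69,0.64],"angular": [0,0,-0.0883],"claw": 1},
    {"linear": [-4.3,-0.69,0.64],"angular": [0,0,-0.0883],"claw": 1},
    {"linear": [-4.3,-0.69,0.64],"angular": [0,0,-0.0883],"claw": 1},
    {"linear": [-4.3,-0.69,0.64],"angular": [0,0,-0.0883],"claw": 1},
    {"linear": [-4.3,-0.69,0.64],"angular": [0,0,-0.0883],"claw": 1},
    {"linear": [-4.3,-0.69,0.64],"angular": [0,0,-0.0883],"claw": 1},
    {"linear": [-4.3,-0.69,0.64],"angular": [0,0,-0.0883],"claw": 1},
    {"linear": [-4.3,-0.69,0.64],"angular": [0,0,-0.0883],"claw": 1},
    {"linear": [-4.3,-0.69,0.64],"angular": [0,0,-0.0883],"claw": 1},
    {"linear": [-4.3,-0.69,0.64],"angular": [0,0,-0.0883],"claw": 1},
    {"linear": [-4.3,-0.69,0.64],"angular": [0,0,-0.0883],"claw": 1},
    {"linear": [0,0,0],"angular": [0,0,0],"claw": 1},
    {"linear": [0,0,0],"angular": [0,0,0],"claw": 1}
  ]
}}

```text
t: 4.1
eef_pos: [0.552, 0.3036, 0.1795]
tcp_rot: [[0.508, -0.862, -0.001], [-0.862, -0.508, -0.001], [0.001, 0.001, -1.0]]
force: [-0.1, 0.6, 0.4]
finger_gap: 0.0857
grasp_force: 0.0
```

Run:
```python
from s import *
st()
seq(([.551,.3055,.084],down(210.7)))
```

```text
t 4.1 p [0.552  0.3036 0.1795] z [-0.001 -0.001 -1.   ] y [-0.862 -0.508  0.001] j [ 0.759  0.432 -0.052  0.    -1.088 -0.227] F [-0.1  0.6  0.4] 0.0856944266231572 0.0
N 3 lin cm [-0.07, -0.01, 3.18] ang [0.0004, -0.0002, -0.0011] mid [0.552 0.304 0.148] step 3.18 0.001
```

>>> {"method": "move_arm", "body": {
  "increments": [
    {"linear": [0,0,2.4],"angular": [0,0,0],"claw": 1},
    {"linear": [0,0,2.4],"angular": [0,0,0],"claw": 1},
    {"linear": [0,0,2.4],"angular": [0,0,0],"claw": 1},
    {"linear": [0,0,2.3],"angular": [0,0,0],"claw": 1},
    {"linear": [0,0,0],"angular": [0,0,0],"claw": 0},
    {"linear": [0,0,0],"angular": [0,0,0],"claw": 0},
    {"linear": [0,0,0],"angular": [0,0,0],"claw": 0},
    {"linear": [0,0,0],"angular": [0,0,0],"claw": 0},
    {"linear": [0,0,0],"angular": [0,0,0],"claw": 0},
    {"linear": [0,0,0],"angular": [0,0,0],"claw": 0},
    {"linear": [0,0,0],"angular": [0,0,0],"claw": 0},
    {"linear": [0,0,0],"angular": [0,0,0],"claw": 0}
  ],
  "grip_force": 60
}}

```text
t: 5.3
eef_pos: [0.5531, 0.3049, 0.0872]
tcp_rot: [[0.509, -0.861, 0.004], [-0.861, -0.509, 0.002], [0.0, -0.004, -1.0]]
force: [2.0, -1.0, 5.7]
finger_gap: 0.0231
grasp_force: 61.4
```

Run:
```python
from s import *
st()
```

```text
t 5.3 p [0.5531 0.3049 0.0872] z [ 0.004  0.002 -1.   ] y [-0.861 -0.509 -0.004] j [ 0.76   0.522 -0.158  0.001 -0.886 -0.227] F [ 2.  -1.   5.7] 0.023087191084816095 61.351765394210815
```

>>> {"method": "move_arm", "body": {
  "increments": [
    {"linear": [0,0,-1],"angular": [0,0,0],"claw": 0},
    {"linear": [0,0,-1.5],"angular": [0,0,0],"claw": 0},
    {"linear": [0,0,-2],"angular": [0,0,0],"claw": 0},
    {"linear": [0,0,-2],"angular": [0,0,0],"claw": 0},
    {"linear": [0,0,-2],"angular": [0,0,0],"claw": 0},
    {"linear": [0,0,-2],"angular": [0,0,0],"claw": 0},
    {"linear": [0,0,-1],"angular": [0,0,0],"claw": 0},
    {"linear": [0,0,0],"angular": [0,0,0],"claw": 0},
    {"linear": [0,0,0],"angular": [0,0,0],"claw": 0}
  ]
}}

```text
t: 6.2
eef_pos: [0.5507, 0.3037, 0.1986]
tcp_rot: [[0.508, -0.861, -0.003], [-0.861, -0.508, -0.001], [-0.0, 0.003, -1.0]]
force: [0.7, -0.5, -4.6]
finger_gap: 0.0229
grasp_force: 60.2
```

Run:
```python
from s import *
st()
plan(p0,R0,[.493,-.001,.2],down(267.3),16)
```

```text
t 6.2 p [0.5507 0.3037 0.1986] z [-0.003 -0.001 -1.   ] y [-0.861 -0.508  0.003] j [ 7.600e-01  4.160e-01 -2.700e-02 -1.000e-03 -1.131e+00 -2.270e-01] F [ 0.7 -0.5 -4.6] 0.022871269790779088 60.19201397895813
N 16 lin cm [0.76, 1.87, -0.01] ang [0.0002, 0.0001, -0.0619] mid [0.483 0.159 0.199] step 2.02 0.062
```

>>> {"method": "move_arm", "body": {
  "increments": [
    {"linear": [0.76,1.87,0],"angular": [0,0,-0.062],"claw": 0},
    {"linear": [0.76,1.87,0],"angular": [0,0,-0.062],"claw": 0},
    {"linear": [0.76,1.87,0],"angular": [0,0,-0.062],"claw": 0},
    {"linear": [0.76,1.87,0],"angular": [0,0,-0.062],"claw": 0},
    {"linear": [0.76,1.87,0],"angular": [0,0,-0.062],"claw": 0},
    {"linear": [0.76,1.87,0],"angular": [0,0,-0.062],"claw": 0},
    {"linear": [0.76,1.87,0],"angular": [0,0,-0.062],"claw": 0},
    {"linear": [0.76,1.87,0],"angular": [0,0,-0.062],"claw": 0},
    {"linear": [0.76,1.87,0],"angular": [0,0,-0.062],"claw": 0},
    {"linear": [0.76,1.87,0],"angular": [0,0,-0.062],"claw": 0},
    {"linear": [0.76,1.87,0],"angular": [0,0,-0.062],"claw": 0},
    {"linear": [0.76,1.87,0],"angular": [0,0,-0.062],"claw": 0},
    {"linear": [0.76,1.87,0],"angular": [0,0,-0.062],"claw": 0},
    {"linear": [0.76,1.87,0],"angular": [0,0,-0.062],"claw": 0},
    {"linear": [0.76,1.87,0],"angular": [0,0,-0.062],"claw": 0},
    {"linear": [0.76,1.87,0],"angular": [0,0,-0.062],"claw": 0},
    {"linear": [0,0,0],"angular": [0,0,0],"claw": 0},
    {"linear": [0,0,0],"angular": [0,0,0],"claw": 0},
    {"linear": [0,0,0],"angular": [0,0,0],"claw": 0}
  ]
}}

```text
t: 8.1
eef_pos: [0.4938, -0.0001, 0.1994]
tcp_rot: [[0.999, -0.046, -0.002], [-0.046, -0.999, -0.0], [-0.002, 0.0, -1.0]]
force: [0.7, -0.0, -3.3]
finger_gap: 0.0228
grasp_force: 60.2
```

Run:
```python
from h import *
from s import st
f=grab('top','t1.png'); g=grab('scene','s1.png'); st()
for c,q in(('top',f),('scene',g)):
  for n in('pan','cup1','hood_knob'):
    for r in find(c,q,n,4): print(c,r)
```

```text
t 8.1 p [ 4.938e-01 -1.000e-04  1.994e-01] z [-0.002 -0.    -1.   ] y [-0.046 -0.999  0.   ] j [ 0.329  0.19  -0.354 -0.    -1.029  1.196] F [ 0.7 -0.  -3.3] 0.02281778777188897 60.245118141174316
top ('pan', 0.7, [0.5632, 0.3098, 0.0032], [177.0, 231.0])
top ('cup1', 0.7, [0.5966, 0.2191, 0.0481], [212.0, 215.0])
top ('cup1', 0.66, [0.5491, 0.3067, 0.044], [173.0, 236.0])
top ('hood_knob', 0.56, [0.4282, -0.0016, 0.183], [310.0, 291.0])
top ('hood_knob', 0.26, [0.3236, -0.332, 0.0522], [457.0, 336.0])
top ('hood_knob', 0.18, [0.5495, 0.3077, 0.0474], [172.0, 235.0])
scene ('pan', 0.63, [0.5699, 0.3265, 0.0044], [490.0, 311.0])
scene ('cup1', 0.77, [0.557, 0.3103, 0.0416], [485.0, 293.0])
scene ('cup1', 0.61, [0.6112, 0.2187, 0.0445], [440.0, 305.0])
scene ('hood_knob', 0.98, [0.5776, 0.0038, 0.1908], [339.0, 230.0])
```

View pics/s1.png

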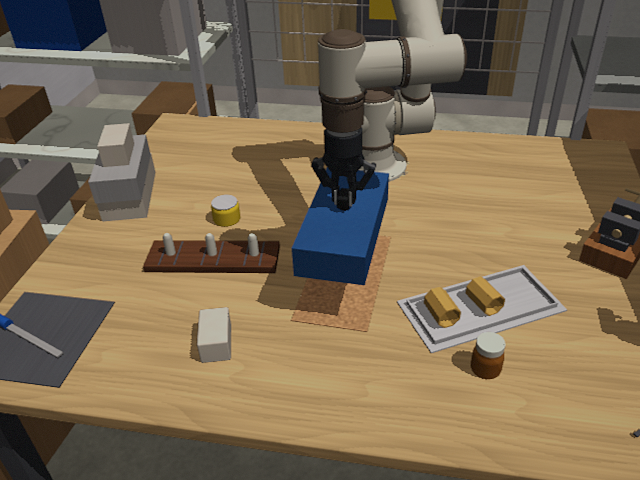

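View pics/t1.png

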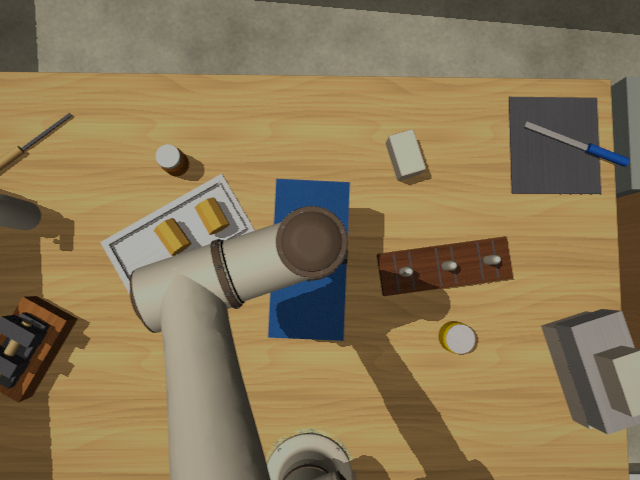

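The scene view shows two cups, one in the middle (485,295) and one at the right end (440,305). The left end of the pan is empty and the hood is held level over the mat. I'll lower it.

>>> {"method": "move_arm", "body": {
  "increments": [
    {"linear": [0,0,2],"angular": [0,0,0],"claw": 0},
    {"linear": [0,0,2],"angular": [0,0,0],"claw": 0},
    {"linear": [0,0,2],"angular": [0,0,0],"claw": 0},
    {"linear": [0,0,2],"angular": [0,0,0],"claw": 0},
    {"linear": [0,0,1.5],"angular": [0,0,0],"claw": 0},
    {"linear": [0,0,0.7],"angular": [0,0,0],"claw": 0},
    {"linear": [0,0,0.5],"angular": [0,0,0],"claw": 0},
    {"linear": [0,0,0.4],"angular": [0,0,0],"claw": 0},
    {"linear": [0,0,0.3],"angular": [0,0,0],"claw": 0},
    {"linear": [0,0,0],"angular": [0,0,0],"claw": 0},
    {"linear": [0,0,0],"angular": [0,0,0],"claw": 0}
  ]
}}

```text
t: 9.6
eef_pos: [0.4946, -0.0003, 0.0866]
tcp_rot: [[0.999, -0.045, 0.001], [-0.045, -0.999, 0.0], [0.001, -0.0, -1.0]]
force: [-0.2, 0.8, -4.1]
finger_gap: 0.0229
grasp_force: 60.2
```

>>> {"method": "move_arm", "body": {
  "increments": [
    {"linear": [0,0,0.1],"angular": [0,0,0],"claw": 0},
    {"linear": [0,0,0.1],"angular": [0,0,0],"claw": 0},
    {"linear": [0,0,0.1],"angular": [0,0,0],"claw": 0},
    {"linear": [0,0,0],"angular": [0,0,0],"claw": 0}
  ]
}}

```text
t: 10.0
eef_pos: [0.4948, -0.0005, 0.0861]
tcp_rot: [[0.999, -0.045, 0.002], [-0.045, -0.999, -0.0], [0.002, 0.0, -1.0]]
force: [-6.5, -1.0, 16.0]
finger_gap: 0.0229
grasp_force: 62.9
```

Touchdown. Next I release and retreat upward.

>>> {"method": "move_arm", "body": {
  "increments": [
    {"linear": [0,0,-0.1],"angular": [0,0,0],"claw": 0},
    {"linear": [0,0,0],"angular": [0,0,0],"claw": 1},
    {"linear": [0,0,0],"angular": [0,0,0],"claw": 1},
    {"linear": [0,0,0],"angular": [0,0,0],"claw": 1},
    {"linear": [0,0,0],"angular": [0,0,0],"claw": 1},
    {"linear": [0,0,0],"angular": [0,0,0],"claw": 1},
    {"linear": [0,0,0],"angular": [0,0,0],"claw": 1},
    {"linear": [0,0,0],"angular": [0,0,0],"claw": 1},
    {"linear": [0,0,-2],"angular": [0,0,0],"claw": 1},
    {"linear": [0,0,-4],"angular": [0,0,0],"claw": 1},
    {"linear": [0,0,-4],"angular": [0,0,0],"claw": 1},
    {"linear": [0,0,-4],"angular": [0,0,0],"claw": 1},
    {"linear": [0,0,-4],"angular": [0,0,0],"claw": 1},
    {"linear": [0,0,0],"angular": [0,0,0],"claw": 1}
  ]
}}

```text
t: 11.4
eef_pos: [0.4974, -0.0001, 0.2705]
tcp_rot: [[0.999, -0.045, 0.013], [-0.045, -0.999, 0.002], [0.013, -0.003, -1.0]]
force: [0.9, 0.1, -0.0]
finger_gap: 0.0854
grasp_force: 0.0
```

Run:
```python
from h import *
from s import st
f=grab('top'); g=grab('scene'); st()
for c,q in(('top',f),('scene',g)):
  for n in('pan','cup1','hood_knob'):
    for r in find(c,q,n,2): print(c,r)
# cup outlines: yellow mask, min area rect at cup top height .054
H,S,V=masks(f); yy,xx=np.mgrid[:480,:640]
m=((H>15)&(H<32)&(S>150)&(xx>140)&(xx<240)&(yy>185)&(yy<270)&(V>90)).astype(np.uint8)
n,lab,stt,ce=cv2.connectedComponentsWithStats(m)
for i in range(1,n):
  if stt[i,4]>100: print(stt[i]); rect(f,lab==i,.05,'cup')
r=(V>165)&(S<60)&(xx>95)&(xx<262)&(yy>170)&(yy<300)
rect(f,cv2.morphologyEx(r.astype(np.uint8),cv2.MORPH_CLOSE,np.ones((15,15))),.004,'pan')
cv2.imwrite('pics/c3.png',cv2.resize(f['image'][165:310,90:280],(786,600),interpolation=2)[:,:,::-1])
```

```text
t 11.4 p [ 4.974e-01 -1.000e-04  2.705e-01] z [ 0.013  0.002 -1.   ] y [-0.045 -0.999 -0.003] j [ 0.328  0.131 -0.24   0.002 -1.187  1.197] F [ 0.9  0.1 -0. ] 0.08537996627629255 0.0
top ('pan', 0.85, [0.583, 0.308, 0.0007], [178.0, 223.0])
top ('cup1', 0.83, [0.5966, 0.2224, 0.0469], [211.0, 215.0])
top ('cup1', 0.76, [0.556, 0.3085, 0.0508], [171.0, 232.0])
top ('hood_knob', 0.57, [0.403, -0.0002, 0.071], [309.0, 301.0])
scene ('pan', 0.6, [0.5683, 0.3238, 0.0029], [489.0, 311.0])
scene ('pan', 0.49, [0.5603, 0.3091, 0.0428], [484.0, 294.0])
scene ('cup1', 0.82, [0.6107, 0.2213, 0.0466], [441.0, 305.0])
scene ('cup1', 0.6, [0.5591, 0.3108, 0.0411], [485.0, 294.0])
scene ('hood_knob', 0.83, [0.5529, 0.0008, 0.079], [340.0, 265.0])
scene ('hood_knob', 0.47, [0.6473, 0.0638, 0.004], [363.0, 323.0])
[195 198  33  36 654]
cup c [597.1 221.5] size [71.  47.8] long dir deg 29.5
[154 219  35  30 578]
cup c [551.3 311.3] size [66.5 47.9] long dir deg 35.5
pan c [502.1 300.2] size [253.2 381.5] long dir deg 120.4
```

View pics/c3.png

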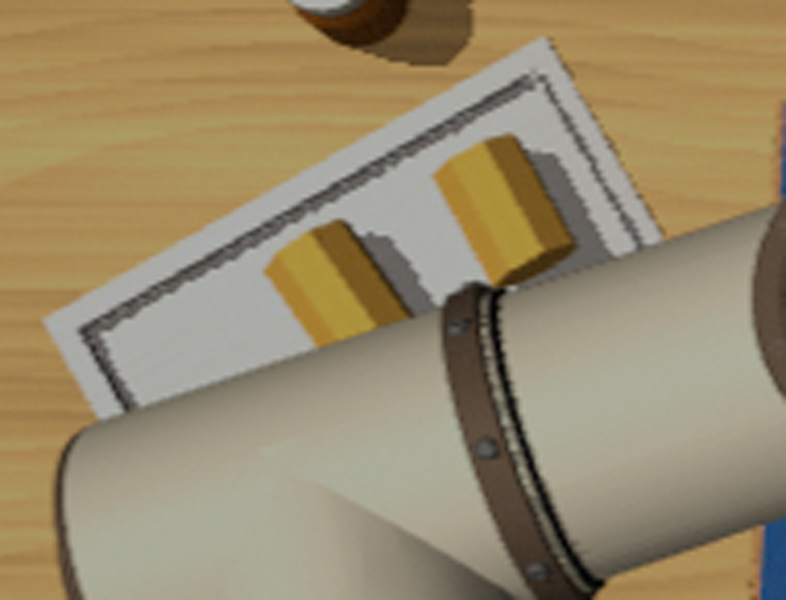

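The crop shows cup1 whole and cup2 partly hidden by the arm. t1.png has both uncovered, so I'll fit octagonal-prism silhouettes there and take the pan pose from its flange corners.

```bash
cat >> h.py <<'E'
def cupfit(f,m,x0):
    from scipy.optimize import minimize
    def sil(q):
        x,y,th=q; u=np.array([np.cos(th),np.sin(th)]); n=np.array([-u[1],u[0]]); r=.025/np.cos(np.pi/8)
        P=[proj(f,[*(np.array([x,y])+s*.035*u+r*np.sin(a)*n),.029+r*np.cos(a)]) for s in(-1,1) for a in np.pi/8+np.arange(8)*np.pi/4]
        h=cv2.convexHull(np.array(P,np.float32)*16*4).astype(np.int32)
        im=np.zeros((480*4,640*4),np.uint8); cv2.fillConvexPoly(im,h,1,shift=4); return cv2.resize(im.astype(np.float32),(640,480),interpolation=cv2.INTER_AREA)
    r=minimize(lambda q:np.abs(sil([q[0]/100,q[1]/100,q[2]/10])-m).sum(),[x0[0]*100,x0[1]*100,x0[2]*10],method='Nelder-Mead',options=dict(initial_simplex=np.array([x0[0]*100,x0[1]*100,x0[2]*10])+np.array([[0,0,0],[.5,0,0],[0,.5,0],[0,0,.6]]),maxiter=120))
    q=r.x/[100,100,10]; return q,r.fun,m.sum()
def cupmask(f,box):
    H,S,V=masks(f); yy,xx=np.mgrid[:480,:640]; a,b,c,d=box
    m=((H>10)&(H<32)&(S>140)&(xx>a)&(xx<b)&(yy>c)&(yy<d)).astype(np.uint8)
    n,lab,st,_=cv2.connectedComponentsWithStats(m); return (lab==1+st[1:,4].argmax()).astype(np.float32)
E
python3 - <<'E'
from h import *
f=grab('top'); img=cv2.imread('pics/t1.png')[:,:,::-1]; f['image']=np.ascontiguousarray(img)
for box,x0 in(((194,232,195,240),(.597,.2215,.53)),((152,193,217,258),(.551,.31,.53))):
    q,e,s=cupfit(f,cupmask(f,box),x0); print('cup center',q[:2].round(4),'yaw',np.degrees(q[2]).round(1),'err',e,s)
a,b=[backproj(f,p,.004)[:2] for p in((222.2,174.2),(100.9,242.4))]; print(a,b,np.linalg.norm(a-b)); l=(b-a)/np.linalg.norm(b-a); print('yaw',np.degrees(np.arctan2(-l[0],l[1])),(a+b)/2-.08*np.array([l[1],-l[0]]))
E
```

```text
cup center [0.5961 0.2233] yaw 31.0 err 76.0 712.0
cup center [0.5475 0.3125] yaw 35.6 err 78.6875 753.0
[0.69983719 0.20605579] [0.53655852 0.48509522] 0.3233000510070295
yaw 30.333846059112684 [0.54915006 0.3051725 ]
```

>>> {"method": "move_arm", "body": {
  "increments": [
    {"linear": [0,0,-3],"angular": [0.1,0,0],"claw": 1},
    {"linear": [0,0,-3],"angular": [0.1,0,0],"claw": 1},
    {"linear": [0,0,0],"angular": [0.1,0,0],"claw": 1},
    {"linear": [0,0,0],"angular": [0.1,0,0],"claw": 1},
    {"linear": [0,0,0],"angular": [0,0,0],"claw": 1},
    {"linear": [0,0,0],"angular": [0,0,0],"claw": 1}
  ]
}}

```text
t: 12.45
eef_pos: [0.4942, -0.0042, 0.3234]
tcp_rot: [[0.999, -0.044, 0.017], [-0.047, -0.921, 0.387], [-0.001, -0.388, -0.922]]
force: [-0.2, 0.9, -1.1]
finger_gap: 0.0852
grasp_force: 0.0
```

Run:
```python
from s import *
st(); print(R0.round(4).tolist(),np.round(o['joints'],5).tolist(),p0)
```

```text
t 12.45 p [ 0.4942 -0.0042  0.3234] z [ 0.017  0.387 -0.922] y [-0.044 -0.921 -0.388] j [ 0.057  0.13  -0.015 -0.402 -1.398  1.531] F [-0.2  0.9 -1.1] 0.08517487402231574 0.0
[[0.9989, -0.0438, 0.0171], [-0.047, -0.9207, 0.3874], [-0.0012, -0.3878, -0.9217]] [0.05663, 0.13004, -0.01513, -0.40245, -1.39798, 1.53147] [ 0.49421138 -0.00420454  0.32338061]
```

>>> {"method": "move_arm", "body": {
  "increments": [
    {"linear": [0,0,0],"angular": [0,0.1,0],"claw": 1},
    {"linear": [0,0,0],"angular": [0,0.1,0],"claw": 1},
    {"linear": [0,0,0],"angular": [0,0.1,0],"claw": 1},
    {"linear": [0,0,0],"angular": [0,0.1,0],"claw": 1},
    {"linear": [0,0,0],"angular": [0,0,0],"claw": 1},
    {"linear": [0,0,0],"angular": [0,0,0],"claw": 1}
  ]
}}

```text
t: 13.05
eef_pos: [0.4939, -0.0026, 0.3244]
tcp_rot: [[0.914, -0.039, 0.404], [-0.19, -0.921, 0.341], [0.359, -0.388, -0.849]]
force: [0.5, 0.1, 0.5]
finger_gap: 0.0855
grasp_force: 0.0
```

Run:
```python
from s import *
st(); print(R0.round(4).tolist(),np.round(o['joints'],5).tolist(),p0)
```

```text
t 13.05 p [ 0.4939 -0.0026  0.3244] z [ 0.404  0.341 -0.849] y [-0.039 -0.921 -0.388] j [ 0.122 -0.074 -0.288 -0.375 -0.911  1.489] F [0.5 0.1 0.5] 0.08551873509815361 0.0
[[0.9139, -0.0395, 0.4041], [-0.1905, -0.9206, 0.3409], [0.3586, -0.3885, -0.8488]] [0.1218, -0.0736, -0.28801, -0.37482, -0.91095, 1.48855] [ 0.49386777 -0.00260885  0.32436219]
```

```bash
cat > kin.py <<'E'
import numpy as np
from scipy.spatial.transform import Rotation as Ro
from scipy.optimize import least_squares
T0=np.array([[0,0,1],[-1,0,0],[0,-1,0.]])
e=lambda a,t:Ro.from_euler(a,t).as_matrix()
S4=1;S6=-1
LIM=np.array([[-3.14,3.14],[-1.21,2.06],[-1.07,1.41],[-3.16,2.05],[-2.99,-.16],[-3.1,3.1]])
def fk(j,P):
    d1,a1,a2,ox,oz,oy,d4,ly,lx,lz,L,ty=P
    R=e('z',j[0]); p=np.array([0,0,d1])+R@[a1,0,0]
    R=R@e('y',j[1]); p=p+R@[0,0,a2]
    R=R@e('y',-j[2]); p=p+R@[ox,oy,oz]
    R=R@e('x',S4*j[3]); p=p+R@[0,ly,d4]
    R=R@e('y',-j[4]); p=p+R@[lx,0,lz]
    R=R@T0@e('z',S6*j[5]); return p+R@[0,0,L],R
E
cat > data.py <<'E'
D=[([-.983,.385,.008,0,-1.194,-.259],[.20182,-.59149,.2313]),([.021,.162,-.252,0,-1.156,-.456],[.4807,-.1499,.2508]),([.759,.432,-.052,0,-1.088,-.227],[.552,.3036,.1795]),([.76,.522,-.158,.001,-.886,-.227],[.5531,.3049,.0872]),([.76,.416,-.027,-.001,-1.131,-.227],[.5507,.3037,.1986]),([.329,.19,-.354,0,-1.029,1.196],[.4938,-.0001,.1994]),([.328,.131,-.24,.002,-1.187,1.197],[.4974,-.0001,.2705]),
([0.05663,0.13004,-0.01513,-0.40245,-1.39798,1.53147],[.49421,-.0042,.32338]),([0.1218,-0.0736,-0.28801,-0.37482,-0.91095,1.48855],[.49387,-.00261,.32436])]
RA=[[0.9989,-0.0438,0.0171],[-0.047,-0.9207,0.3874],[-0.0012,-0.3878,-0.9217]];RB=[[0.9139,-0.0395,0.4041],[-0.1905,-0.9206,0.3409],[0.3586,-0.3885,-0.8488]]
E
python3 - <<'E'
import kin; from kin import *; from data import *
for s4 in(1,-1):
  for s6 in(1,-1):
    kin.S4,kin.S6=s4,s6
    print(s4,s6,*[np.abs(fk(D[k][0],np.zeros(12))[1]-np.array(R)).max().round(3) for k,R in((7,RA),(8,RB))])
kin.S6=-1
best=None
for s4 in(1,-1):
    kin.S4=s4
    x0=np.array([.3,0,.35,.3,0,0,0,-.16,0,0,.25,0])
    f=lambda P:np.r_[np.concatenate([(fk(j,P)[0]-p)*1000 for j,p in D]),(P-x0)*.3]
    r=least_squares(f,x0); print(s4,r.x.round(4).tolist(),np.abs(r.fun[:27]).reshape(-1,3).max(1).round(1))
E
```

```text
1 1 1.986 1.805
1 -1 0.775 0.713
-1 1 1.998 1.86
-1 -1 0.0 0.0
1 [0.1378, 0.051, 0.5612, 0.4164, -0.5627, -0.1735, 0.5637, 0.0135, 0.0123, -0.0454, 0.2623, 0.0] [ 0.3  0.5  0.5  1.2  0.5  0.6  1.5 17.  18.1]
-1 [0.1608, -0.0012, 0.5643, 0.4228, 0.0007, 0.0009, 0.0, -0.1606, 0.0238, 0.0001, 0.2738, 0.0] [0.3 0.2 0.1 0.1 0.3 0.2 0.1 0.1 0. ]
```

```bash
sed -i 's/^S4=1;/S4=-1;/' kin.py
cat >> kin.py <<'E'
P=[0.1608,-0.0012,0.5643,0.4228,0.0007,0.0009,0.0,-0.1606,0.0238,0.0001,0.2738,0.0]
rng=np.random.default_rng(0)
def ik(p,R,seeds=None,n=14):
    sols=[]
    lo,hi=LIM[:,0]+.02,LIM[:,1]-.02
    for s in (seeds if seeds is not None else rng.uniform(lo,hi,(n,6))):
        def g(j):
            q,Q=fk(j,P); return np.r_[(q-p)*5,(Q-R).ravel()]
        r=least_squares(g,np.clip(s,lo+.001,hi-.001),bounds=(lo,hi),max_nfev=60)
        if r.cost<1e-6 and not any(np.abs(r.x-t).max()<.05 for t in sols): sols.append(r.x)
    return sols
E
cat > scan.py <<'E'
from kin import *; from plan import tilt
import sys
GO=.019
def grasp_pose(c,R): return np.array(c)-0+R[:,2]*GO
cup=(.596,.223,.030); yaw=31
a=np.radians(yaw); gp=np.array([cup[0]-.007*np.cos(a),cup[1]-.007*np.sin(a),.031])
for el in(40,50,60,70,90,110,130):
  for fl in(1,-1):
    R=tilt(yaw,el,fl); 
    for s in ik(gp+R[:,2]*GO,R): print('grasp',el,fl,s.round(2).tolist())
E
python3 scan.py
```

```text
grasp 40 1 [0.06, 0.56, -0.44, -2.13, -0.43, 0.93]
grasp 40 -1 [0.06, 0.56, -0.44, -2.13, -0.43, -2.21]
grasp 90 1 [0.61, 0.61, -0.22, -0.0, -0.74, -1.64]
grasp 90 -1 [0.61, 0.61, -0.22, -0.0, -0.74, 1.5]
grasp 110 1 [0.6, 0.76, 0.05, -0.02, -1.21, -1.62]
grasp 110 -1 [0.6, 0.76, 0.05, -0.02, -1.21, 1.52]
grasp 130 1 [0.6, 0.93, 0.3, -0.04, -1.64, -1.62]
grasp 130 -1 [0.6, 0.93, 0.3, -0.04, -1.64, 1.53]
```

```bash
cat > scan.py <<'E'
from kin import *; from plan import tilt
from multiprocessing import Pool
GO=.019
def job(a):
    kind,c,yaw,el,fl=a; global rng
    import kin; kin.rng=np.random.default_rng(1)
    R=tilt(yaw,el,fl); return [(kind,yaw,el,fl,s.round(2).tolist()) for s in ik(np.array(c)+R[:,2]*GO,R,n=45)]
J=[('grasp',(.590,.2195,.031),31,el,1) for el in(35,40,45,50,55,60,65,70,75,80)]
J+=[('place2',(.4824,-.318,.062),y,e2,1) for y in range(0,360,30) for e2 in(130,145)]
with Pool() as p:
    for r in p.map(job,J,chunksize=1):
        for x in r: print(*x)
E
nproc; time OMP_NUM_THREADS=1 python3 scan.py
```

```text
4
grasp 31 35 1 [-0.01, 0.61, -0.52, -2.3, -0.62, 1.17]
grasp 31 40 1 [0.06, 0.56, -0.44, -2.13, -0.43, 0.93]
grasp 31 45 1 [0.21, 0.52, -0.34, -1.75, -0.24, 0.43]
grasp 31 75 1 [0.62, 0.54, -0.43, 0.06, -0.33, -1.71]
grasp 31 80 1 [0.62, 0.56, -0.36, 0.03, -0.48, -1.67]
place2 0 130 1 [-0.23, 0.79, 0.01, 0.15, -1.47, -1.41]
place2 0 145 1 [-0.22, 0.92, 0.12, 0.18, -1.72, -1.42]
place2 30 130 1 [-0.13, 0.71, -0.26, 0.43, -1.22, -1.2]
place2 30 145 1 [-0.09, 0.82, -0.21, 0.5, -1.42, -1.27]
place2 60 130 1 [-0.1, 0.6, -0.59, 0.84, -0.91, -1.14]
place2 60 145 1 [-0.05, 0.7, -0.6, 0.95, -1.1, -1.3]
place2 90 130 1 [-0.3, 0.49, -0.89, 1.64, -0.66, -1.27]
place2 90 145 1 [-0.25, 0.58, -0.93, 1.78, -0.95, -1.5]
place2 150 145 1 [-1.0, 0.51, -0.72, -2.49, -0.67, -1.82]
place2 180 145 1 [-0.92, 0.51, -0.4, -1.63, -0.71, -2.42]
place2 210 130 1 [-0.71, 0.52, -0.19, -0.94, -0.85, -2.83]
place2 210 145 1 [-0.88, 0.6, -0.18, -1.2, -1.05, -2.51]
place2 240 130 1 [-0.69, 0.63, -0.01, -0.75, -1.19, -2.59]
place2 240 145 1 [-0.8, 0.72, 0.06, -0.93, -1.39, -2.45]
place2 270 130 1 [-0.6, 0.73, 0.14, -0.56, -1.45, -2.33]
place2 270 145 1 [-0.68, 0.84, 0.27, -0.7, -1.69, -2.29]
place2 300 130 1 [-0.49, 0.8, 0.22, -0.35, -1.6, -2.03]
place2 300 145 1 [-0.53, 0.93, 0.38, -0.44, -1.88, -2.03]
place2 330 130 1 [-0.36, 0.82, 0.17, -0.11, -1.61, -1.7]
place2 330 145 1 [-0.37, 0.96, 0.33, -0.13, -1.9, -1.7]
real	0m5.083s
user	0m18.250s
sys	0m0.091s
```

```bash
cat >> s.py <<'E'
from kin import ik,fk,P
import plan as _pl
def chk(p0,R0,v,w,N,j,lab=''):
    p,R=p0.copy(),R0.copy(); E=Ro.from_rotvec(w).as_matrix(); jm=0
    for k in range(N):
        p=p+R@(np.array(v)/100); R=R@E
        s=ik(p,R,[j])
        if not s: print('  IK FAIL row',k,p.round(3)); return p,R,j
        jm=max(jm,np.abs(s[0]-j).max()); j=s[0]
    print('  end',lab,p.round(4),'j',j.round(2),'maxdj/row',round(jm,3)); return p,R,j
def seqc(*ts):
    p,R,j=p0,R0,np.array(o['joints'])
    for t in ts:
        w=Ro.from_matrix(R.T@t[1]).as_rotvec(); d=np.linalg.norm(np.array(t[0])-p);a=np.linalg.norm(w)
        N=t[2] if len(t)>2 else int(np.ceil(max(d/.045,a/.14,1)))
        E=Ro.from_rotvec(w/N).as_matrix(); M=sum(R@np.linalg.matrix_power(E,k) for k in range(N))
        v=(np.linalg.solve(M,np.array(t[0])-p)*100).round(2); w=(w/N).round(3)
        print('N',N,'lin',v.tolist(),'ang',w.tolist()); p,R,j=chk(p,R,v,w,N,j)
    return p,R,j
E
python3 - <<'E'
from s import *
R=tilt(31,76,-1); a=np.radians(31); g=np.array([.596-.012*np.cos(a),.223-.012*np.sin(a),.028])+R[:,2]*.019
print('TCP grasp',g.round(4))
seqc((g-R[:,2]*.16,R,10),(g-R[:,2]*.06,R,4),(g,R,4))
E
```

```text
TCP grasp [0.5897 0.2192 0.0096]
N 10 lin [0.3, -1.51, 2.2] ang [-0.019, -0.027, -0.067]
  end  [0.5562 0.1986 0.1647] j [ 0.63  0.28 -0.37  0.04 -0.69  1.46] maxdj/row 0.065
N 4 lin [0.02, -0.01, 2.5] ang [0.001, 0.001, -0.0]
  end  [0.5771 0.2116 0.0678] j [ 0.62  0.44 -0.42  0.04 -0.47  1.46] maxdj/row 0.056
N 4 lin [0.01, 0.0, 1.5] ang [-0.0, 0.0, -0.0]
  end  [0.5897 0.2193 0.0096] j [ 0.62  0.54 -0.43  0.05 -0.35  1.45] maxdj/row 0.03
```

>>> {"method": "move_arm", "body": {
  "increments": [
    {"linear": [0.3,-1.51,2.2],"angular": [-0.019,-0.027,-0.067],"claw": 0.72},
    {"linear": [0.3,-1.51,2.2],"angular": [-0.019,-0.027,-0.067],"claw": 0.72},
    {"linear": [0.3,-1.51,2.2],"angular": [-0.019,-0.027,-0.067],"claw": 0.72},
    {"linear": [0.3,-1.51,2.2],"angular": [-0.019,-0.027,-0.067],"claw": 0.72},
    {"linear": [0.3,-1.51,2.2],"angular": [-0.019,-0.027,-0.067],"claw": 0.72},
    {"linear": [0.3,-1.51,2.2],"angular": [-0.019,-0.027,-0.067],"claw": 0.72},
    {"linear": [0.3,-1.51,2.2],"angular": [-0.019,-0.027,-0.067],"claw": 0.72},
    {"linear": [0.3,-1.51,2.2],"angular": [-0.019,-0.027,-0.067],"claw": 0.72},
    {"linear": [0.3,-1.51,2.2],"angular": [-0.019,-0.027,-0.067],"claw": 0.72},
    {"linear": [0.3,-1.51,2.2],"angular": [-0.019,-0.027,-0.067],"claw": 0.72},
    {"linear": [0,0,0],"angular": [0,0,0],"claw": 0.72},
    {"linear": [0,0,0],"angular": [0,0,0],"claw": 0.72}
  ]
}}

```text
t: 14.25
eef_pos: [0.5577, 0.1988, 0.1636]
tcp_rot: [[0.834, 0.512, 0.203], [0.498, -0.859, 0.119], [0.235, 0.002, -0.972]]
force: [0.5, 1.1, 0.8]
finger_gap: 0.0613
grasp_force: 0.0
```

Run:
```python
from s import *
from h import grab,find
st()
R=tilt(31,76,-1); a=np.radians(31); g=np.array([.596-.012*np.cos(a),.223-.012*np.sin(a),.028])+R[:,2]*.019
seqc((g-R[:,2]*.06,R,4),(g,R,4))
f=grab('scene','s2.png'); print(find('scene',f,'cup1',3))
```

```text
t 14.25 p [0.5577 0.1988 0.1636] z [ 0.203  0.119 -0.972] y [ 0.512 -0.859  0.002] j [ 0.627  0.284 -0.363  0.036 -0.687  1.456] F [0.5 1.1 0.8] 0.06130053390084221 0.0
N 4 lin [-0.0, -0.03, 2.47] ang [0.001, 0.002, -0.001]
  end  [0.5773 0.2118 0.0677] j [ 0.62  0.44 -0.42  0.04 -0.47  1.46] maxdj/row 0.056
N 4 lin [-0.0, 0.0, 1.5] ang [-0.0, -0.0, 0.0]
  end  [0.5897 0.2194 0.0095] j [ 0.62  0.54 -0.43  0.05 -0.35  1.45] maxdj/row 0.03
[('cup1', 0.88, [0.5592, 0.3096, 0.0434], [485.0, 293.0]), ('cup1', 0.68, [0.6103, 0.2214, 0.0452], [441.0, 305.0]), ('cup1', 0.37, [0.5713, 0.324, 0.004], [489.0, 312.0])]
```

View pics/s2.png

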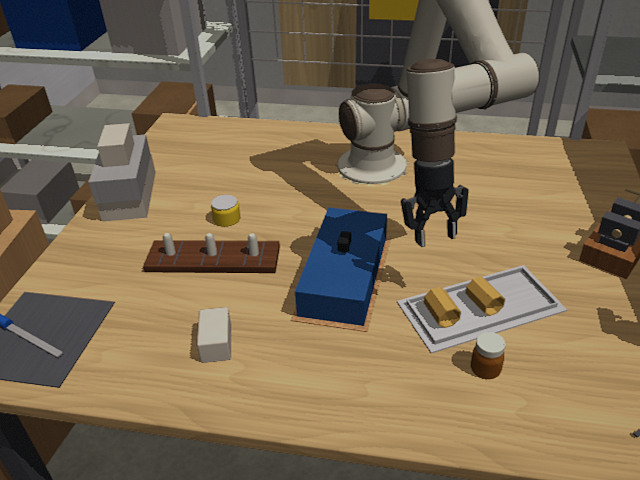

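The hood stands on the mat, the cups haven't moved, and the open gripper is lined up over cup1. I'll descend and grasp.

>>> {"method": "move_arm", "body": {
  "increments": [
    {"linear": [0,-0.02,2.47],"angular": [0.001,0.002,0],"claw": 0.72},
    {"linear": [0,-0.02,2.47],"angular": [0.001,0.002,0],"claw": 0.72},
    {"linear": [0,-0.02,2.47],"angular": [0.001,0.002,0],"claw": 0.72},
    {"linear": [0,-0.02,2.47],"angular": [0.001,0.002,0],"claw": 0.72},
    {"linear": [0,0,1.5],"angular": [0,0,0],"claw": 0.72},
    {"linear": [0,0,1.5],"angular": [0,0,0],"claw": 0.72},
    {"linear": [0,0,1.5],"angular": [0,0,0],"claw": 0.72},
    {"linear": [0,0,1.5],"angular": [0,0,0],"claw": 0.72},
    {"linear": [0,0,0],"angular": [0,0,0],"claw": 0.72}
  ]
}}

```text
t: 15.25
eef_pos: [0.589, 0.2177, 0.0084]
tcp_rot: [[0.834, 0.512, 0.207], [0.496, -0.859, 0.126], [0.242, -0.002, -0.97]]
force: [-0.4, -0.6, -0.3]
finger_gap: 0.0613
grasp_force: 0.0
```

>>> {"method": "move_arm", "body": {
  "increments": [
    {"linear": [0,0,0],"angular": [0,0,0],"claw": 0.4},
    {"linear": [0,0,0],"angular": [0,0,0],"claw": 0.4},
    {"linear": [0,0,0],"angular": [0,0,0],"claw": 0.4},
    {"linear": [0,0,0],"angular": [0,0,0],"claw": 0.4},
    {"linear": [0,0,0],"angular": [0,0,0],"claw": 0.4}
  ],
  "grip_force": 40
}}

```text
t: 15.75
eef_pos: [0.5896, 0.2183, 0.0107]
tcp_rot: [[0.833, 0.512, 0.209], [0.496, -0.859, 0.128], [0.245, -0.002, -0.969]]
force: [0.3, -0.5, -1.8]
finger_gap: 0.0497
grasp_force: 41.4
```

Run:
```python
from s import *
st()
import json
json.dump([p0.tolist(),R0.tolist()],open('g1.json','w'))
```

```text
t 15.75 p [0.5896 0.2183 0.0107] z [ 0.209  0.128 -0.969] y [ 0.512 -0.859 -0.002] j [ 0.62   0.542 -0.436  0.052 -0.346  1.442] F [ 0.3 -0.5 -1.8] 0.0497221129294154 41.41114626196213
```

```bash
cat > place.py <<'E'
from s import *
import json
PEG={1:(.496,-.417),2:(.4824,-.318),3:(.4688,-.2188)}
def rel(gf,cx,cy):
    p,R=map(np.array,json.load(open(gf))); y=R[:,1]; u=np.array([-y[1],y[0],0]); u/=np.linalg.norm(u)
    if u@[1,0,0]<0: u=-u
    c=np.array([cx,cy,.029]); c=c-y*((c-p)@y)   # centre line of closing
    b=c-.035*u; return p,R,u,b
def target(gf,c,peg,yaw,h):
    p,R,u,b=rel(gf,*c); ax=np.cross(u,[0,0,-1]); Q=Ro.from_rotvec(ax*np.pi/2).as_matrix()
    th=np.radians(yaw)-np.arctan2(u[1],u[0]); Q=Ro.from_euler('z',th).as_matrix()@Q
    return np.array([*PEG[peg],.09+h])+Q@(p-b), Q@R
E
python3 - <<'E'
from place import *
c=(.596,.223)
for yaw in(0,-15,-30,-45):
    print('yaw',yaw)
    T=lambda h:target('g1.json',c,2,yaw,h)
    for h in(0.12,0): p,R=T(h); print('  ',h,p.round(3),R[:,2].round(2),[s.round(2).tolist() for s in ik(p,R,n=40) if s[5]>0])
E
```

```text
yaw 0
   0.12 [ 0.464 -0.318  0.183] [-0.97  0.   -0.25] [[-0.21, 0.93, 0.24, 0.25, -2.18, 1.76]]
   0 [ 0.464 -0.318  0.063] [-0.97  0.   -0.25] [[-0.21, 1.08, 0.23, 0.22, -2.03, 1.72]]
yaw -15
   0.12 [ 0.465 -0.313  0.183] [-0.94  0.25 -0.25] [[-0.29, 0.97, 0.4, 0.03, -2.32, 1.6]]
   0 [ 0.465 -0.313  0.063] [-0.94  0.25 -0.25] [[-0.29, 1.11, 0.38, 0.03, -2.17, 1.59]]
yaw -30
   0.12 [ 0.467 -0.309  0.183] [-0.84  0.49 -0.25] [[-0.38, 0.98, 0.53, -0.22, -2.42, 1.37]]
   0 [ 0.467 -0.309  0.063] [-0.84  0.49 -0.25] [[-0.38, 1.12, 0.5, -0.19, -2.26, 1.42]]
yaw -45
   0.12 [ 0.47  -0.305  0.183] [-0.68  0.69 -0.25] [[-0.48, 0.97, 0.6, -0.48, -2.45, 1.11]]
   0 [ 0.47  -0.305  0.063] [-0.68  0.69 -0.25] [[-0.47, 1.11, 0.56, -0.41, -2.29, 1.21]]
```

Run:
```python
from place import *
c=(.596,.223)
A=target('g1.json',c,2,-30,.13); B=target('g1.json',c,2,-30,0)
M=Ro.from_rotvec(.5*Ro.from_matrix(A[1]@R0.T).as_rotvec()).as_matrix()@R0
print(M[:,2])
seqc((p0+[0,0,.2],R0,8),([.52,-.03,.32],M,14),(*A,14),(*target('g1.json',c,2,-30,.02),6),(*B,2))
```

```text
[-0.51339205  0.18966041 -0.83693341]
N 8 lin [0.61, -0.01, -2.42] ang [0.0, 0.0, 0.0]
  end  [0.5893 0.2185 0.2104] j [ 0.62  0.29 -0.22  0.02 -0.81  1.47] maxdj/row 0.06
N 14 lin [-1.13, 1.39, -0.9] ang [0.021, -0.05, 0.036]
  end  [ 0.5201 -0.0299  0.3196] j [ 0.1   0.45  0.32 -0.26 -1.95  1.5 ] maxdj/row 0.09
N 14 lin [0.56, 2.19, 0.24] ang [0.021, -0.051, 0.036]
  end  [ 0.4672 -0.3099  0.1942] j [-0.38  0.98  0.54 -0.21 -2.44  1.37] maxdj/row 0.044
N 6 lin [1.8, -0.02, 0.47] ang [0.001, 0.001, -0.001]
  end  [ 0.4667 -0.3087  0.0826] j [-0.38  1.1   0.5  -0.19 -2.28  1.41] maxdj/row 0.03
N 2 lin [0.95, 0.01, 0.24] ang [0.0, -0.001, 0.001]
  end  [ 0.4667 -0.3088  0.063 ] j [-0.38  1.12  0.5  -0.19 -2.26  1.42] maxdj/row 0.013
```

>>> {"method": "move_arm", "body": {
  "increments": [
    {"linear": [0.3,0,-1.2],"angular": [0,0,0],"claw": 0.4},
    {"linear": [0.31,0,-1.22],"angular": [0,0,0],"claw": 0.4},
    {"linear": [0.61,0,-2.42],"angular": [0,0,0],"claw": 0.4},
    {"linear": [0.61,0,-2.42],"angular": [0,0,0],"claw": 0.4},
    {"linear": [0.61,0,-2.42],"angular": [0,0,0],"claw": 0.4},
    {"linear": [0.61,0,-2.42],"angular": [0,0,0],"claw": 0.4},
    {"linear": [0.61,0,-2.42],"angular": [0,0,0],"claw": 0.4},
    {"linear": [0.61,0,-2.42],"angular": [0,0,0],"claw": 0.4},
    {"linear": [0.61,0,-2.42],"angular": [0,0,0],"claw": 0.4},
    {"linear": [0,0,0],"angular": [0,0,0],"claw": 0.4}
  ]
}}

```text
t: 16.75
eef_pos: [0.5919, 0.219, 0.2166]
tcp_rot: [[0.83, 0.513, 0.219], [0.496, -0.858, 0.133], [0.256, -0.002, -0.967]]
force: [0.7, 0.3, -1.1]
finger_gap: 0.0492
grasp_force: 41.7
```

>>> {"method": "move_arm", "body": {
  "increments": [
    {"linear": [-1.13,1.39,-0.9],"angular": [0.021,-0.05,0.036],"claw": 0.4},
    {"linear": [-1.13,1.39,-0.9],"angular": [0.021,-0.05,0.036],"claw": 0.4},
    {"linear": [-1.13,1.39,-0.9],"angular": [0.021,-0.05,0.036],"claw": 0.4},
    {"linear": [-1.13,1.39,-0.9],"angular": [0.021,-0.05,0.036],"claw": 0.4},
    {"linear": [-1.13,1.39,-0.9],"angular": [0.021,-0.05,0.036],"claw": 0.4},
    {"linear": [-1.13,1.39,-0.9],"angular": [0.021,-0.05,0.036],"claw": 0.4},
    {"linear": [-1.13,1.39,-0.9],"angular": [0.021,-0.05,0.036],"claw": 0.4},
    {"linear": [-1.13,1.39,-0.9],"angular": [0.021,-0.05,0.036],"claw": 0.4},
    {"linear": [-1.13,1.39,-0.9],"angular": [0.021,-0.05,0.036],"claw": 0.4},
    {"linear": [-1.13,1.39,-0.9],"angular": [0.021,-0.05,0.036],"claw": 0.4},
    {"linear": [-1.13,1.39,-0.9],"angular": [0.021,-0.05,0.036],"claw": 0.4},
    {"linear": [-1.13,1.39,-0.9],"angular": [0.021,-0.05,0.036],"claw": 0.4},
    {"linear": [-1.13,1.39,-0.9],"angular": [0.021,-0.05,0.036],"claw": 0.4},
    {"linear": [-1.13,1.39,-0.9],"angular": [0.021,-0.05,0.036],"claw": 0.4},
    {"linear": [0,0,0],"angular": [0,0,0],"claw": 0.4},
    {"linear": [0,0,0],"angular": [0,0,0],"claw": 0.4}
  ]
}}

```text
t: 18.35
eef_pos: [0.5207, -0.0305, 0.3188]
tcp_rot: [[0.86, 0.005, -0.509], [0.117, -0.975, 0.187], [-0.496, -0.221, -0.84]]
force: [-0.8, -0.5, -2.5]
finger_gap: 0.0497
grasp_force: 41.8
```

Run:
```python
from place import *
st()
c=(.596,.223)
seqc((*target('g1.json',c,2,-30,.13),14))
```

```text
t 18.35 p [ 0.5207 -0.0305  0.3188] z [-0.509  0.187 -0.84 ] y [ 0.005 -0.975 -0.221] j [ 0.102  0.455  0.315 -0.259 -1.945  1.504] F [-0.8 -0.5 -2.5] 0.049676811208057725 41.80019083083607
N 14 lin [0.55, 2.18, 0.24] ang [0.021, -0.051, 0.036]
  end  [ 0.4671 -0.3091  0.1945] j [-0.38  0.98  0.53 -0.22 -2.44  1.36] maxdj/row 0.045
```

>>> {"method": "move_arm", "body": {
  "increments": [
    {"linear": [0.55,2.18,0.24],"angular": [0.021,-0.051,0.036],"claw": 0.4},
    {"linear": [0.55,2.18,0.24],"angular": [0.021,-0.051,0.036],"claw": 0.4},
    {"linear": [0.55,2.18,0.24],"angular": [0.021,-0.051,0.036],"claw": 0.4},
    {"linear": [0.55,2.18,0.24],"angular": [0.021,-0.051,0.036],"claw": 0.4},
    {"linear": [0.55,2.18,0.24],"angular": [0.021,-0.051,0.036],"claw": 0.4},
    {"linear": [0.55,2.18,0.24],"angular": [0.021,-0.051,0.036],"claw": 0.4},
    {"linear": [0.55,2.18,0.24],"angular": [0.021,-0.051,0.036],"claw": 0.4},
    {"linear": [0.55,2.18,0.24],"angular": [0.021,-0.051,0.036],"claw": 0.4},
    {"linear": [0.55,2.18,0.24],"angular": [0.021,-0.051,0.036],"claw": 0.4},
    {"linear": [0.55,2.18,0.24],"angular": [0.021,-0.051,0.036],"claw": 0.4},
    {"linear": [0.55,2.18,0.24],"angular": [0.021,-0.051,0.036],"claw": 0.4},
    {"linear": [0.55,2.18,0.24],"angular": [0.021,-0.051,0.036],"claw": 0.4},
    {"linear": [0.55,2.18,0.24],"angular": [0.021,-0.051,0.036],"claw": 0.4},
    {"linear": [0.55,2.18,0.24],"angular": [0.021,-0.051,0.036],"claw": 0.4},
    {"linear": [0,0,0],"angular": [0,0,0],"claw": 0.4},
    {"linear": [0,0,0],"angular": [0,0,0],"claw": 0.4},
    {"linear": [0,0,0],"angular": [0,0,0],"claw": 0.4}
  ]
}}

```text
t: 20.05
eef_pos: [0.4679, -0.3082, 0.1959]
tcp_rot: [[0.209, -0.496, -0.843], [-0.126, -0.868, 0.48], [-0.97, 0.006, -0.244]]
force: [0.5, 0.4, -1.7]
finger_gap: 0.0493
grasp_force: 41.9
```

Run:
```python
from place import *
from h import grab,find
st()
c=(.596,.223); t=target('g1.json',c,2,-30,.13); print(t[0],t[1][:,2].round(3))
seqc((*target('g1.json',c,2,-30,.02),6),(*target('g1.json',c,2,-30,0.0),2))
f=grab('scene','s3.png'); print(find('scene',f,'cup1',3)); 
import cv2; cv2.imwrite('pics/s3c.png',cv2.resize(f['image'][120:370,120:440],(768,600),interpolation=2)[:,:,::-1])
```

```text
t 20.05 p [ 0.4679 -0.3082  0.1959] z [-0.843  0.48  -0.244] y [-0.496 -0.868  0.006] j [-0.375  0.973  0.534 -0.215 -2.442  1.364] F [ 0.5  0.4 -1.7] 0.04932791403811153 41.88923414913006
[ 0.46661139 -0.3088319   0.19291099] [-0.838  0.487 -0.245]
N 6 lin [1.82, 0.01, 0.47] ang [0.001, 0.0, -0.001]
  end  [ 0.4669 -0.3087  0.0831] j [-0.38  1.1   0.5  -0.19 -2.28  1.41] maxdj/row 0.028
N 2 lin [0.98, 0.01, 0.25] ang [0.001, 0.001, 0.001]
  end  [ 0.4667 -0.3088  0.0629] j [-0.38  1.12  0.5  -0.19 -2.26  1.42] maxdj/row 0.013
[('cup1', 0.68, [0.5612, 0.3103, 0.0442], [485.0, 294.0]), ('cup1', 0.55, [0.5012, -0.3027, 0.1815], [207.0, 201.0])]
```

View pics/s3c.png

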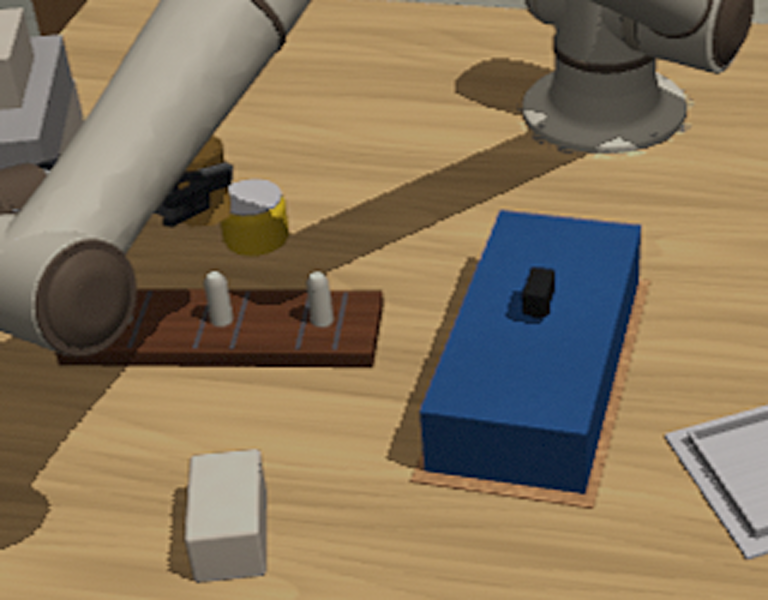

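The cup is held inverted above the middle peg, partly behind the forearm at crop (200,170). The forearm end is clear of the brick at (225,510). I'll lower the cup.

>>> {"method": "move_arm", "body": {
  "increments": [
    {"linear": [1.82,0.01,0.47],"angular": [0.001,0,-0.001],"claw": 0.4},
    {"linear": [1.82,0.01,0.47],"angular": [0.001,0,-0.001],"claw": 0.4},
    {"linear": [1.82,0.01,0.47],"angular": [0.001,0,-0.001],"claw": 0.4},
    {"linear": [1.82,0.01,0.47],"angular": [0.001,0,-0.001],"claw": 0.4},
    {"linear": [1.82,0.01,0.47],"angular": [0.001,0,-0.001],"claw": 0.4},
    {"linear": [1.82,0.01,0.47],"angular": [0.001,0,-0.001],"claw": 0.4},
    {"linear": [0.8,0.01,0.2],"angular": [0.001,0,0],"claw": 0.4},
    {"linear": [0.5,0,0.12],"angular": [0,0,0],"claw": 0.4},
    {"linear": [0.3,0,0.08],"angular": [0,0,0],"claw": 0.4},
    {"linear": [0,0,0],"angular": [0,0,0],"claw": 0.4},
    {"linear": [0,0,0],"angular": [0,0,0],"claw": 0.4}
  ]
}}

```text
t: 21.25
eef_pos: [0.4661, -0.3098, 0.0668]
tcp_rot: [[0.211, -0.502, -0.839], [-0.121, -0.865, 0.487], [-0.97, -0.001, -0.243]]
force: [0.2, -0.8, -1.0]
finger_gap: 0.0496
grasp_force: 41.9
```

>>> {"method": "move_arm", "body": {
  "increments": [
    {"linear": [0.15,0,0.04],"angular": [0,0,0],"claw": 0.4},
    {"linear": [0.15,0,0.04],"angular": [0,0,0],"claw": 0.4},
    {"linear": [0,0,0],"angular": [0,0,0],"claw": 0.4}
  ]
}}

```text
t: 21.55
eef_pos: [0.466, -0.3098, 0.0651]
tcp_rot: [[0.209, -0.501, -0.84], [-0.12, -0.865, 0.487], [-0.971, -0.001, -0.241]]
force: [1.8, 0.0, 4.7]
finger_gap: 0.0494
grasp_force: 41.6
```

Touchdown. Release and withdraw along the tool axis.

>>> {"method": "move_arm", "body": {
  "increments": [
    {"linear": [0,0,0],"angular": [0,0,0],"claw": 0.8},
    {"linear": [0,0,0],"angular": [0,0,0],"claw": 0.8},
    {"linear": [0,0,0],"angular": [0,0,0],"claw": 0.8},
    {"linear": [0,0,0],"angular": [0,0,0],"claw": 0.8},
    {"linear": [0,0,-1],"angular": [0,0,0],"claw": 0.8},
    {"linear": [0,0,-2],"angular": [0,0,0],"claw": 0.8},
    {"linear": [0,0,-3],"angular": [0,0,0],"claw": 0.8},
    {"linear": [-1,0,-3],"angular": [0,0,0],"claw": 0.8},
    {"linear": [-3,0,-2],"angular": [0,0,0],"claw": 0.8},
    {"linear": [-4,0,0],"angular": [0,0,0],"claw": 0.8},
    {"linear": [-4,0,0],"angular": [0,0,0],"claw": 0.8},
    {"linear": [-4,0,0],"angular": [0,0,0],"claw": 0.8},
    {"linear": [-4,0,0],"angular": [0,0,0],"claw": 0.8},
    {"linear": [0,0,0],"angular": [0,0,0],"claw": 0.8}
  ]
}}

```text
t: 22.95
eef_pos: [0.5155, -0.3396, 0.2911]
tcp_rot: [[0.22, -0.502, -0.836], [-0.128, -0.865, 0.485], [-0.967, -0.0, -0.255]]
force: [0.3, 0.8, 1.1]
finger_gap: 0.0681
grasp_force: 0.0
```

Run:
```python
from s import *
from h import *
st()
f=grab('top'); print(find('top',f,'cup1',3)); 
m=cupmask(f,(152,193,217,258)); print(m.sum()); q,e,s=cupfit(f,m,(.5475,.3125,.6)); print('cup2',q[:2].round(4),np.degrees(q[2]).round(1),e,s)
H,S,V=masks(f); g=((H>10)&(H<32)&(S>140)&(np.mgrid[:480,:640][1]>400)&(np.mgrid[:480,:640][1]<500)&(np.mgrid[:480,:640][0]>230)&(np.mgrid[:480,:640][0]<300))
a=cv2.resize(f['image'][215:320,360:530],(800,494),interpolation=2);cv2.imwrite('pics/c4.png',np.hstack([cv2.resize(f['image'][165:310,90:280],(400,305)),cv2.resize(f['image'][215:320,360:530],(400,305),interpolation=2)])[:,:,::-1])
```

```text
t 22.95 p [ 0.5155 -0.3396  0.2911] z [-0.836  0.485 -0.255] y [-0.502 -0.865 -0.   ] j [-0.397  1.008  0.909 -0.342 -2.763  1.219] F [0.3 0.8 1.1] 0.06810289516202396 0.0
[('cup1', 0.79, [0.5496, 0.3032, 0.0451], [175.0, 235.0])]
754.0
cup2 [0.5473 0.3125] 36.2 77.5625 754.0
```

View pics/c4.png

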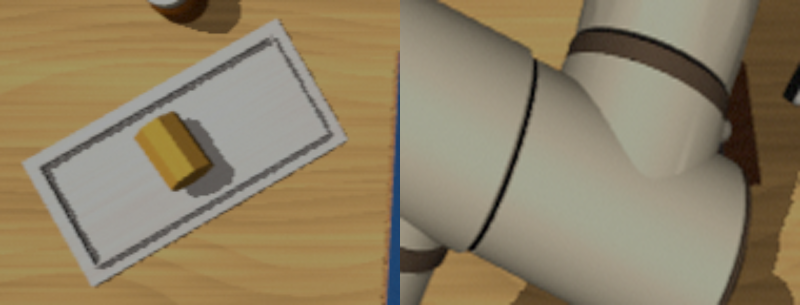

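The pan now holds only the middle cup, at crop (172,150), turned about 36°. The arm hides the board in this view. I'll plan the way to cup2.

Run:
```python
from s import *
from h import backproj,grab
f=grab('top')
C=[backproj(f,p,.004)[:2] for p in((222.1,174.5),(254.8,230.6),(135.1,301.3),(101.4,242.4))]; print('pan corners',np.round(C,4).tolist(),np.mean(C,0).round(4)); d=np.array(C[3])-C[0]+C[2]-C[1]; print('yaw',np.degrees(np.arctan2(-d[0],d[1])))
yw=36;R=tilt(yw,78,-1); a=np.radians(yw); g=np.array([.5475-.012*np.cos(a),.311-.012*np.sin(a),.028])+R[:,2]*.019
A=(g-R[:,2]*.16,R)
M=Ro.from_rotvec(.5*Ro.from_matrix(A[1]@R0.T).as_rotvec()).as_matrix()@R0
seqc(([.52,-.03,.32],M,16),(*A,14),(g-R[:,2]*.06,R,4),(g,R,4))
```

```text
pan corners [[0.6991, 0.2063], [0.5654, 0.1275], [0.3998, 0.4023], [0.5366, 0.4839]] [0.5502 0.305 ]
yaw 30.712090208955573
N 16 lin [-0.23, -1.9, 0.47] ang [-0.021, 0.042, -0.033]
  end  [ 0.5199 -0.0294  0.3186] j [ 0.11  0.47  0.33 -0.25 -1.97  1.54] maxdj/row 0.051
N 14 lin [0.97, -1.91, 1.3] ang [-0.024, 0.048, -0.039]
  end  [0.5127 0.2857 0.1648] j [ 0.8   0.29 -0.36  0.06 -0.72  1.36] maxdj/row 0.101
N 4 lin [0.05, -0.01, 2.48] ang [0.001, 0.001, 0.002]
  end  [0.5307 0.299  0.0681] j [ 0.79  0.44 -0.42  0.07 -0.51  1.35] maxdj/row 0.056
N 4 lin [0.0, 0.01, 1.5] ang [-0.0, -0.0, -0.0]
  end  [0.541  0.3061 0.0094] j [ 0.79  0.54 -0.44  0.09 -0.38  1.33] maxdj/row 0.032
```

Pan: centre (0.550, 0.305), yaw 30.7°.

>>> {"method": "move_arm", "body": {
  "increments": [
    {"linear": [-0.23,-1.9,0.47],"angular": [-0.021,0.042,-0.033],"claw": 0.8},
    {"linear": [-0.23,-1.9,0.47],"angular": [-0.021,0.042,-0.033],"claw": 0.8},
    {"linear": [-0.23,-1.9,0.47],"angular": [-0.021,0.042,-0.033],"claw": 0.8},
    {"linear": [-0.23,-1.9,0.47],"angular": [-0.021,0.042,-0.033],"claw": 0.8},
    {"linear": [-0.23,-1.9,0.47],"angular": [-0.021,0.042,-0.033],"claw": 0.8},
    {"linear": [-0.23,-1.9,0.47],"angular": [-0.021,0.042,-0.033],"claw": 0.8},
    {"linear": [-0.23,-1.9,0.47],"angular": [-0.021,0.042,-0.033],"claw": 0.8},
    {"linear": [-0.23,-1.9,0.47],"angular": [-0.021,0.042,-0.033],"claw": 0.8},
    {"linear": [-0.23,-1.9,0.47],"angular": [-0.021,0.042,-0.033],"claw": 0.8},
    {"linear": [-0.23,-1.9,0.47],"angular": [-0.021,0.042,-0.033],"claw": 0.8},
    {"linear": [-0.23,-1.9,0.47],"angular": [-0.021,0.042,-0.033],"claw": 0.8},
    {"linear": [-0.23,-1.9,0.47],"angular": [-0.021,0.042,-0.033],"claw": 0.8},
    {"linear": [-0.23,-1.9,0.47],"angular": [-0.021,0.042,-0.033],"claw": 0.8},
    {"linear": [-0.23,-1.9,0.47],"angular": [-0.021,0.042,-0.033],"claw": 0.8},
    {"linear": [-0.23,-1.9,0.47],"angular": [-0.021,0.042,-0.033],"claw": 0.8},
    {"linear": [-0.23,-1.9,0.47],"angular": [-0.021,0.042,-0.033],"claw": 0.8}
  ]
}}

```text
t: 24.7
eef_pos: [0.52, -0.0286, 0.3153]
tcp_rot: [[0.838, 0.046, -0.544], [0.164, -0.972, 0.17], [-0.521, -0.232, -0.821]]
force: [0.2, 1.1, 1.3]
finger_gap: 0.0684
grasp_force: 0.0
```

>>> {"method": "move_arm", "body": {
  "increments": [
    {"linear": [0.97,-1.91,1.3],"angular": [-0.024,0.048,-0.039],"claw": 0.8},
    {"linear": [0.97,-1.91,1.3],"angular": [-0.024,0.048,-0.039],"claw": 0.8},
    {"linear": [0.97,-1.91,1.3],"angular": [-0.024,0.048,-0.039],"claw": 0.8},
    {"linear": [0.97,-1.91,1.3],"angular": [-0.024,0.048,-0.039],"claw": 0.8},
    {"linear": [0.97,-1.91,1.3],"angular": [-0.024,0.048,-0.039],"claw": 0.8},
    {"linear": [0.97,-1.91,1.3],"angular": [-0.024,0.048,-0.039],"claw": 0.8},
    {"linear": [0.97,-1.91,1.3],"angular": [-0.024,0.048,-0.039],"claw": 0.8},
    {"linear": [0.97,-1.91,1.3],"angular": [-0.024,0.048,-0.039],"claw": 0.8},
    {"linear": [0.97,-1.91,1.3],"angular": [-0.024,0.048,-0.039],"claw": 0.8},
    {"linear": [0.97,-1.91,1.3],"angular": [-0.024,0.048,-0.039],"claw": 0.8},
    {"linear": [0.97,-1.91,1.3],"angular": [-0.024,0.048,-0.039],"claw": 0.8},
    {"linear": [0.97,-1.91,1.3],"angular": [-0.024,0.048,-0.039],"claw": 0.8},
    {"linear": [0.97,-1.91,1.3],"angular": [-0.024,0.048,-0.039],"claw": 0.8},
    {"linear": [0.97,-1.91,1.3],"angular": [-0.024,0.048,-0.039],"claw": 0.8},
    {"linear": [0,0,0],"angular": [0,0,0],"claw": 0.8},
    {"linear": [0,0,0],"angular": [0,0,0],"claw": 0.8}
  ]
}}

```text
t: 26.3
eef_pos: [0.5113, 0.2856, 0.1622]
tcp_rot: [[0.788, 0.594, 0.16], [0.583, -0.804, 0.116], [0.198, 0.002, -0.98]]
force: [1.0, -0.8, -0.0]
finger_gap: 0.0685
grasp_force: 0.0
```

Run:
```python
from s import *
from h import *
st()
yw=36;R=tilt(yw,78,-1); a=np.radians(yw); g=np.array([.5475-.012*np.cos(a),.311-.012*np.sin(a),.028])+R[:,2]*.019
seqc((g-R[:,2]*.06,R,4),(g,R,4))
f=grab('scene'); print(find('scene',f,'cup1',3)); t=grab('top'); print(find('top',t,'cup1',3))
cv2.imwrite('pics/c5.png',np.vstack([cv2.resize(f['image'][230:360,140:580],(800,236),interpolation=2),cv2.resize(t['image'][165:310,90:530],(800,264),interpolation=2)])[:,:,::-1])
```

```text
t 26.3 p [0.5113 0.2856 0.1622] z [ 0.16   0.116 -0.98 ] y [ 0.594 -0.804  0.002] j [ 0.804  0.289 -0.358  0.052 -0.728  1.368] F [ 1.  -0.8 -0. ] 0.0684718795365008 0.0
N 4 lin [0.1, 0.02, 2.42] ang [0.0, 0.003, 0.002]
  end  [0.5308 0.2988 0.0683] j [ 0.79  0.44 -0.42  0.07 -0.5   1.34] maxdj/row 0.057
N 4 lin [0.0, -0.0, 1.5] ang [0.0, -0.0, -0.0]
  end  [0.541  0.3061 0.0096] j [ 0.79  0.54 -0.44  0.09 -0.38  1.33] maxdj/row 0.032
[('cup1', 0.57, [0.5585, 0.3105, 0.0425], [485.0, 294.0]), ('cup1', 0.55, [0.5024, -0.3167, 0.0709], [208.0, 240.0]), ('cup1', 0.15, [0.7438, 0.3094, 0.0556], [487.0, 355.0])]
[('cup1', 0.86, [0.5651, 0.3105, 0.0465], [171.0, 228.0]), ('cup1', 0.73, [0.4832, -0.3102, 0.0902], [451.0, 264.0])]
```

View pics/c5.png

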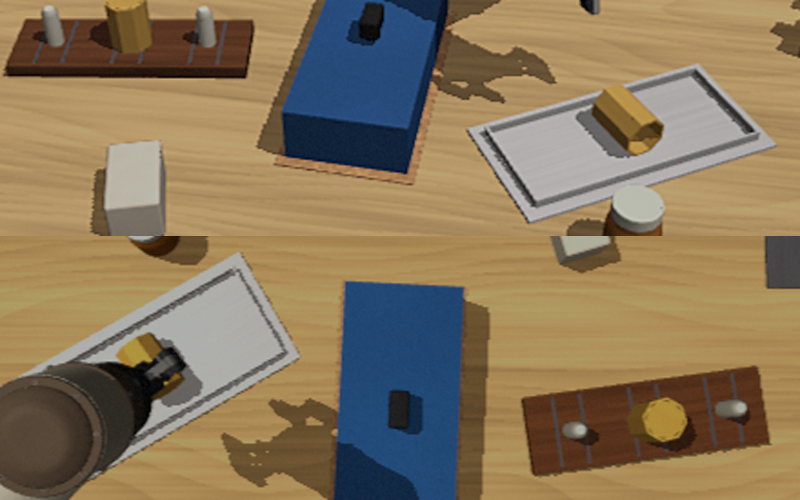

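Cup1 stands inverted on the middle peg (base at (665,420) in the lower half), and cup2 is in place in the pan. I'll grasp cup2.

>>> {"method": "move_arm", "body": {
  "increments": [
    {"linear": [0.1,0.02,2.42],"angular": [0,0.003,0.002],"claw": 0.95},
    {"linear": [0.1,0.02,2.42],"angular": [0,0.003,0.002],"claw": 0.95},
    {"linear": [0.1,0.02,2.42],"angular": [0,0.003,0.002],"claw": 0.95},
    {"linear": [0.1,0.02,2.42],"angular": [0,0.003,0.002],"claw": 0.95},
    {"linear": [0,0,1.5],"angular": [0,0,0],"claw": 0.95},
    {"linear": [0,0,1.5],"angular": [0,0,0],"claw": 0.95},
    {"linear": [0,0,1.5],"angular": [0,0,0],"claw": 0.95},
    {"linear": [0,0,1.4],"angular": [0,0,0],"claw": 0.95},
    {"linear": [0,0,0],"angular": [0,0,0],"claw": 0.7},
    {"linear": [0,0,0],"angular": [0,0,0],"claw": 0.4},
    {"linear": [0,0,0],"angular": [0,0,0],"claw": 0.4},
    {"linear": [0,0,0],"angular": [0,0,0],"claw": 0.4},
    {"linear": [0,0,0],"angular": [0,0,0],"claw": 0.4},
    {"linear": [0,0,0],"angular": [0,0,0],"claw": 0.4}
  ],
  "grip_force": 40
}}

```text
t: 27.9
eef_pos: [0.5422, 0.3067, 0.0131]
tcp_rot: [[0.791, 0.587, 0.173], [0.573, -0.81, 0.126], [0.214, -0.0, -0.977]]
force: [-1.0, -1.0, 2.9]
finger_gap: 0.0499
grasp_force: 43.4
```

Run:
```python
from place import *
st(); json.dump([p0.tolist(),R0.tolist()],open('g2.json','w'))
c=(.5475,.311)
for yaw in(-30,-40): print(yaw,[s.round(2).tolist() for h in(.13,0) for s in ik(*target('g2.json',c,1,yaw,h),n=40) if s[5]>0])
A=target('g2.json',c,1,-35,.13); 
M=Ro.from_rotvec(.5*Ro.from_matrix(A[1]@R0.T).as_rotvec()).as_matrix()@R0
seqc((p0+[0,0,.2],R0,8),([.52,-.06,.33],M,15),(*A,15),(*target('g2.json',c,1,-35,.02),6),(*target('g2.json',c,1,-35,0),2))
```

```text
t 27.9 p [0.5422 0.3067 0.0131] z [ 0.173  0.126 -0.977] y [ 0.587 -0.81  -0.   ] j [ 0.79   0.537 -0.442  0.093 -0.379  1.326] F [-1.  -1.   2.9] 0.049868681096179604 43.41276634368114
-30 [[-0.47, 1.13, 0.81, -0.1, -2.61, 1.48], [-0.47, 1.26, 0.78, -0.08, -2.44, 1.5]]
-40 [[-0.54, 1.13, 0.92, -0.36, -2.68, 1.21], [-0.53, 1.27, 0.87, -0.28, -2.5, 1.31]]
N 8 lin [0.54, -0.0, -2.44] ang [0.0, 0.0, 0.0]
  end  [0.5426 0.3069 0.213 ] j [ 0.79  0.29 -0.21  0.05 -0.85  1.38] maxdj/row 0.062
N 15 lin [-1.17, 2.06, -1.02] ang [0.024, -0.045, 0.038]
  end  [ 0.5202 -0.06    0.3312] j [ 0.05  0.48  0.37 -0.26 -2.02  1.56] maxdj/row 0.085
N 15 lin [0.69, 2.48, -0.09] ang [0.025, -0.045, 0.038]
  end  [ 0.4829 -0.4083  0.1918] j [-0.5   1.13  0.87 -0.23 -2.65  1.35] maxdj/row 0.049
N 6 lin [1.79, -0.0, 0.4] ang [-0.0, -0.0, 0.0]
  end  [ 0.4827 -0.4079  0.0817] j [-0.5   1.24  0.83 -0.18 -2.5   1.4 ] maxdj/row 0.029
N 2 lin [0.97, -0.01, 0.2] ang [-0.001, -0.0, 0.001]
  end  [ 0.483  -0.4078  0.0619] j [-0.5   1.27  0.83 -0.18 -2.48  1.41] maxdj/row 0.012
```

>>> {"method": "move_arm", "body": {
  "increments": [
    {"linear": [0.27,0,-1.22],"angular": [0,0,0],"claw": 0.4},
    {"linear": [0.27,0,-1.22],"angular": [0,0,0],"claw": 0.4},
    {"linear": [0.54,0,-2.44],"angular": [0,0,0],"claw": 0.4},
    {"linear": [0.54,0,-2.44],"angular": [0,0,0],"claw": 0.4},
    {"linear": [0.54,0,-2.44],"angular": [0,0,0],"claw": 0.4},
    {"linear": [0.54,0,-2.44],"angular": [0,0,0],"claw": 0.4},
    {"linear": [0.54,0,-2.44],"angular": [0,0,0],"claw": 0.4},
    {"linear": [0.54,0,-2.44],"angular": [0,0,0],"claw": 0.4},
    {"linear": [0.54,0,-2.44],"angular": [0,0,0],"claw": 0.4},
    {"linear": [0,0,0],"angular": [0,0,0],"claw": 0.4}
  ]
}}

```text
t: 28.9
eef_pos: [0.5444, 0.3083, 0.2177]
tcp_rot: [[0.789, 0.588, 0.18], [0.573, -0.809, 0.132], [0.223, -0.001, -0.975]]
force: [0.2, 0.1, -0.4]
finger_gap: 0.0494
grasp_force: 43.2
```

>>> {"method": "move_arm", "body": {
  "increments": [
    {"linear": [-1.17,2.06,-1.02],"angular": [0.024,-0.045,0.038],"claw": 0.4},
    {"linear": [-1.17,2.06,-1.02],"angular": [0.024,-0.045,0.038],"claw": 0.4},
    {"linear": [-1.17,2.06,-1.02],"angular": [0.024,-0.045,0.038],"claw": 0.4},
    {"linear": [-1.17,2.06,-1.02],"angular": [0.024,-0.045,0.038],"claw": 0.4},
    {"linear": [-1.17,2.06,-1.02],"angular": [0.024,-0.045,0.038],"claw": 0.4},
    {"linear": [-1.17,2.06,-1.02],"angular": [0.024,-0.045,0.038],"claw": 0.4},
    {"linear": [-1.17,2.06,-1.02],"angular": [0.024,-0.045,0.038],"claw": 0.4},
    {"linear": [-1.17,2.06,-1.02],"angular": [0.024,-0.045,0.038],"claw": 0.4},
    {"linear": [-1.17,2.06,-1.02],"angular": [0.024,-0.045,0.038],"claw": 0.4},
    {"linear": [-1.17,2.06,-1.02],"angular": [0.024,-0.045,0.038],"claw": 0.4},
    {"linear": [-1.17,2.06,-1.02],"angular": [0.024,-0.045,0.038],"claw": 0.4},
    {"linear": [-1.17,2.06,-1.02],"angular": [0.024,-0.045,0.038],"claw": 0.4},
    {"linear": [-1.17,2.06,-1.02],"angular": [0.024,-0.045,0.038],"claw": 0.4},
    {"linear": [-1.17,2.06,-1.02],"angular": [0.024,-0.045,0.038],"claw": 0.4},
    {"linear": [-1.17,2.06,-1.02],"angular": [0.024,-0.045,0.038],"claw": 0.4},
    {"linear": [0,0,0],"angular": [0,0,0],"claw": 0.4},
    {"linear": [0,0,0],"angular": [0,0,0],"claw": 0.4}
  ]
}}

```text
t: 30.6
eef_pos: [0.5204, -0.0602, 0.3297]
tcp_rot: [[0.841, 0.01, -0.541], [0.146, -0.967, 0.21], [-0.521, -0.256, -0.815]]
force: [-0.1, 0.5, -0.6]
finger_gap: 0.0495
grasp_force: 43.2
```

Run:
```python
from place import *
st()
seqc((*target('g2.json',(.5475,.311),1,-35,.13),15))
```

```text
t 30.6 p [ 0.5204 -0.0602  0.3297] z [-0.541  0.21  -0.815] y [ 0.01  -0.967 -0.256] j [ 0.047  0.48   0.365 -0.264 -2.02   1.564] F [-0.1  0.5 -0.6] 0.0494729460703625 43.17353312537307
N 15 lin [0.68, 2.47, -0.09] ang [0.025, -0.045, 0.038]
  end  [ 0.482  -0.407   0.1916] j [-0.5   1.13  0.86 -0.23 -2.65  1.35] maxdj/row 0.05
```

>>> {"method": "move_arm", "body": {
  "increments": [
    {"linear": [0.68,2.47,-0.09],"angular": [0.025,-0.045,0.038],"claw": 0.4},
    {"linear": [0.68,2.47,-0.09],"angular": [0.025,-0.045,0.038],"claw": 0.4},
    {"linear": [0.68,2.47,-0.09],"angular": [0.025,-0.045,0.038],"claw": 0.4},
    {"linear": [0.68,2.47,-0.09],"angular": [0.025,-0.045,0.038],"claw": 0.4},
    {"linear": [0.68,2.47,-0.09],"angular": [0.025,-0.045,0.038],"claw": 0.4},
    {"linear": [0.68,2.47,-0.09],"angular": [0.025,-0.045,0.038],"claw": 0.4},
    {"linear": [0.68,2.47,-0.09],"angular": [0.025,-0.045,0.038],"claw": 0.4},
    {"linear": [0.68,2.47,-0.09],"angular": [0.025,-0.045,0.038],"claw": 0.4},
    {"linear": [0.68,2.47,-0.09],"angular": [0.025,-0.045,0.038],"claw": 0.4},
    {"linear": [0.68,2.47,-0.09],"angular": [0.025,-0.045,0.038],"claw": 0.4},
    {"linear": [0.68,2.47,-0.09],"angular": [0.025,-0.045,0.038],"claw": 0.4},
    {"linear": [0.68,2.47,-0.09],"angular": [0.025,-0.045,0.038],"claw": 0.4},
    {"linear": [0.68,2.47,-0.09],"angular": [0.025,-0.045,0.038],"claw": 0.4},
    {"linear": [0.68,2.47,-0.09],"angular": [0.025,-0.045,0.038],"claw": 0.4},
    {"linear": [0.68,2.47,-0.09],"angular": [0.025,-0.045,0.038],"claw": 0.4},
    {"linear": [0,0,0],"angular": [0,0,0],"claw": 0.4},
    {"linear": [0,0,0],"angular": [0,0,0],"claw": 0.4},
    {"linear": [0,0,0],"angular": [0,0,0],"claw": 0.4}
  ]
}}

```text
t: 32.4
eef_pos: [0.4834, -0.4057, 0.1934]
tcp_rot: [[0.179, -0.574, -0.799], [-0.123, -0.819, 0.561], [-0.976, -0.002, -0.217]]
force: [0.5, 0.8, -0.9]
finger_gap: 0.0492
grasp_force: 43.2
```

Run:
```python
from place import *
from h import *
st();c=(.5475,.311); print(target('g2.json',c,1,-35,.13)[0])
seqc((*target('g2.json',c,1,-35,.02),6),(*target('g2.json',c,1,-35,0),2))
f=grab('scene'); print(find('scene',f,'cup1',3)); f=grab('top'); print(find('top',f,'cup1',3))
```

```text
t 32.4 p [ 0.4834 -0.4057  0.1934] z [-0.799  0.561 -0.217] y [-0.574 -0.819 -0.002] j [-0.501  1.127  0.862 -0.228 -2.646  1.347] F [ 0.5  0.8 -0.9] 0.04918350791635462 43.24702454658109
[ 0.48297015 -0.40787022  0.19180846]
N 6 lin [1.82, 0.04, 0.39] ang [-0.0, -0.0, 0.0]
  end  [ 0.4829 -0.408   0.0817] j [-0.5   1.24  0.83 -0.18 -2.5   1.41] maxdj/row 0.027
N 2 lin [0.97, -0.01, 0.21] ang [-0.0, -0.001, 0.001]
  end  [ 0.4831 -0.4079  0.0619] j [-0.5   1.27  0.83 -0.18 -2.48  1.41] maxdj/row 0.012
[('cup1', 0.89, [0.5012, -0.3151, 0.0724], [209.0, 239.0]), ('cup1', 0.75, [0.5112, -0.3922, 0.1693], [168.0, 204.0])]
[('cup1', 0.6, [0.4954, -0.4187, 0.2135], [528.0, 256.0]), ('cup1', 0.18, [0.4984, 0.0049, 0.0703], [307.0, 258.0])]
```

>>> {"method": "move_arm", "body": {
  "increments": [
    {"linear": [1.82,0.04,0.39],"angular": [0,0,0],"claw": 0.4},
    {"linear": [1.82,0.04,0.39],"angular": [0,0,0],"claw": 0.4},
    {"linear": [1.82,0.04,0.39],"angular": [0,0,0],"claw": 0.4},
    {"linear": [1.82,0.04,0.39],"angular": [0,0,0],"claw": 0.4},
    {"linear": [1.82,0.04,0.39],"angular": [0,0,0],"claw": 0.4},
    {"linear": [1.82,0.04,0.39],"angular": [0,0,0],"claw": 0.4},
    {"linear": [0.8,0,0.17],"angular": [0,0,0],"claw": 0.4},
    {"linear": [0.5,0,0.11],"angular": [0,0,0],"claw": 0.4},
    {"linear": [0.3,0,0.06],"angular": [0,0,0],"claw": 0.4},
    {"linear": [0,0,0],"angular": [0,0,0],"claw": 0.4},
    {"linear": [0,0,0],"angular": [0,0,0],"claw": 0.4}
  ]
}}

```text
t: 33.7
eef_pos: [0.482, -0.4093, 0.0658]
tcp_rot: [[0.178, -0.575, -0.798], [-0.123, -0.818, 0.562], [-0.976, -0.002, -0.216]]
force: [0.2, -0.9, 0.4]
finger_gap: 0.0494
grasp_force: 43.2
```

>>> {"method": "move_arm", "body": {
  "increments": [
    {"linear": [0.15,0,0.03],"angular": [0,0,0],"claw": 0.4},
    {"linear": [0,0,0],"angular": [0,0,0],"claw": 0.4}
  ]
}}

```text
t: 33.9
eef_pos: [0.4819, -0.4091, 0.0639]
tcp_rot: [[0.177, -0.575, -0.798], [-0.123, -0.818, 0.562], [-0.977, -0.002, -0.215]]
force: [0.1, 0.7, -0.0]
finger_gap: 0.0492
grasp_force: 43.3
```

>>> {"method": "move_arm", "body": {
  "increments": [
    {"linear": [0.15,0,0.03],"angular": [0,0,0],"claw": 0.4},
    {"linear": [0,0,0],"angular": [0,0,0],"claw": 0.4}
  ]
}}

```text
t: 34.1
eef_pos: [0.4819, -0.4092, 0.0639]
tcp_rot: [[0.175, -0.575, -0.8], [-0.122, -0.818, 0.561], [-0.977, -0.001, -0.213]]
force: [1.0, 1.3, 5.5]
finger_gap: 0.049
grasp_force: 43.4
```

>>> {"method": "move_arm", "body": {
  "increments": [
    {"linear": [0.15,0,0.03],"angular": [0,0,0],"claw": 0.4},
    {"linear": [0,0,0],"angular": [0,0,0],"claw": 0.4}
  ]
}}

```text
t: 34.3
eef_pos: [0.4819, -0.4093, 0.0639]
tcp_rot: [[0.174, -0.574, -0.8], [-0.121, -0.819, 0.561], [-0.977, -0.001, -0.212]]
force: [0.6, 3.6, 8.5]
finger_gap: 0.0495
grasp_force: 43.4
```

>>> {"method": "move_arm", "body": {
  "increments": [
    {"linear": [-0.15,0,-0.03],"angular": [0,0,0],"claw": 0.4},
    {"linear": [0,0,0],"angular": [0,0,0],"claw": 0.75},
    {"linear": [0,0,0],"angular": [0,0,0],"claw": 0.75},
    {"linear": [0,0,0],"angular": [0,0,0],"claw": 0.75},
    {"linear": [0,0,0],"angular": [0,0,0],"claw": 0.75},
    {"linear": [0,0,-1],"angular": [0,0,0],"claw": 0.75},
    {"linear": [0,0,-2],"angular": [0,0,0],"claw": 0.75},
    {"linear": [0,0,-3],"angular": [0,0,0],"claw": 0.75},
    {"linear": [-1,0,-3],"angular": [0,0,0],"claw": 0.75},
    {"linear": [-3,0,-2],"angular": [0,0,0],"claw": 0.75},
    {"linear": [-4,0,0],"angular": [0,0,0],"claw": 0.75},
    {"linear": [-4,0,0],"angular": [0,0,0],"claw": 0.75},
    {"linear": [-4,0,0],"angular": [0,0,0],"claw": 0.75},
    {"linear": [-3,0,0],"angular": [0,0,0],"claw": 0.75},
    {"linear": [0,0,0],"angular": [0,0,0],"claw": 0.75}
  ]
}}

```text
t: 35.8
eef_pos: [0.5105, -0.4301, 0.2763]
tcp_rot: [[0.191, -0.574, -0.797], [-0.133, -0.819, 0.558], [-0.973, -0.001, -0.233]]
force: [0.4, 0.2, 1.5]
finger_gap: 0.0636
grasp_force: 0.0
```

```bash
cat >> h.py <<'E'
def hoodfit(f,z=.075):
    H,S,V=masks(f); yy,xx=np.mgrid[:480,:640]
    m=(H>100)&(H<125)&(S>120)&(xx<400)&(xx>80)&(V>100); return rect(f,m,z,'hood')
def knob(f,z=.106):
    H,S,V=masks(f)
    r=[d for d in find('top',f,'hood_knob',1)]; return r
E
python3 - <<'E'
from s import *
from h import *
st(); f=grab('top'); hoodfit(f); print(find('top',f,'hood_knob',2)); g=grab('scene'); print(find('scene',g,'hood_knob',2),find('scene',g,'cup1',3))
R=down(267.3)
M=Ro.from_rotvec(.5*Ro.from_matrix(R@R0.T).as_rotvec()).as_matrix()@R0
seqc(([.50,-.20,.30],M,12),([.4945,-.0005,.22],R,12))
cv2.imwrite('pics/c6.png',np.vstack([cv2.resize(g['image'][200:360,100:540],(800,291),interpolation=2),cv2.resize(f['image'][165:330,90:530],(800,300),interpolation=2)])[:,:,::-1])
E
```

```text
t 35.8 p [ 0.5105 -0.4301  0.2763] z [-0.797  0.558 -0.233] y [-0.574 -0.819 -0.001] j [-0.528  1.163  1.261 -0.53  -2.983  1.028] F [0.4 0.2 1.5] 0.06359086929557015 0.0
hood c [492.3   0.5] size [143.2 308. ] long dir deg 177.5
[('hood_knob', 0.91, [0.492, 0.0027, 0.0674], [308.0, 261.0])]
[('hood_knob', 0.65, [0.5544, 0.0034, 0.0729], [342.0, 267.0])] [('cup1', 0.66, [0.5099, -0.4124, 0.0696], [168.0, 239.0]), ('cup1', 0.56, [0.5, -0.3155, 0.0698], [209.0, 240.0])]
N 12 lin [-0.59, -1.66, 0.81] ang [-0.016, 0.054, -0.02]
  end  [ 0.4991 -0.2004  0.2993] j [-0.18  0.56  0.37 -0.19 -2.03  1.43] maxdj/row 0.18
N 12 lin [-0.06, -1.57, 0.86] ang [-0.016, 0.054, -0.019]
  end  [ 0.4951 -0.0014  0.2195] j [ 0.33  0.17 -0.32  0.01 -1.08  1.19] maxdj/row 0.086
```

View pics/c6.png

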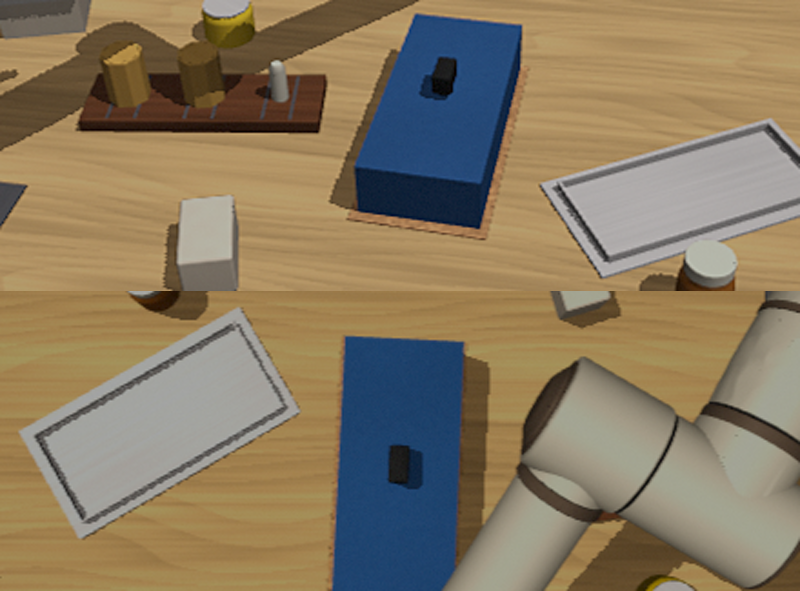

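Both cups stand inverted and seated on pegs 1 and 2 (crop (125,75) and (200,75)), the pan is empty, and the hood is where I left it. Back to the knob.

>>> {"method": "move_arm", "body": {
  "increments": [
    {"linear": [-0.59,-1.66,0.81],"angular": [-0.016,0.054,-0.02],"claw": 1},
    {"linear": [-0.59,-1.66,0.81],"angular": [-0.016,0.054,-0.02],"claw": 1},
    {"linear": [-0.59,-1.66,0.81],"angular": [-0.016,0.054,-0.02],"claw": 1},
    {"linear": [-0.59,-1.66,0.81],"angular": [-0.016,0.054,-0.02],"claw": 1},
    {"linear": [-0.59,-1.66,0.81],"angular": [-0.016,0.054,-0.02],"claw": 1},
    {"linear": [-0.59,-1.66,0.81],"angular": [-0.016,0.054,-0.02],"claw": 1},
    {"linear": [-0.59,-1.66,0.81],"angular": [-0.016,0.054,-0.02],"claw": 1},
    {"linear": [-0.59,-1.66,0.81],"angular": [-0.016,0.054,-0.02],"claw": 1},
    {"linear": [-0.59,-1.66,0.81],"angular": [-0.016,0.054,-0.02],"claw": 1},
    {"linear": [-0.59,-1.66,0.81],"angular": [-0.016,0.054,-0.02],"claw": 1},
    {"linear": [-0.59,-1.66,0.81],"angular": [-0.016,0.054,-0.02],"claw": 1},
    {"linear": [-0.59,-1.66,0.81],"angular": [-0.016,0.054,-0.02],"claw": 1}
  ]
}}

```text
t: 37.25
eef_pos: [0.5003, -0.1993, 0.2922]
tcp_rot: [[0.756, -0.317, -0.572], [-0.187, -0.943, 0.276], [-0.627, -0.102, -0.772]]
force: [-0.5, 0.9, 0.3]
finger_gap: 0.0854
grasp_force: 0.0
```

>>> {"method": "move_arm", "body": {
  "increments": [
    {"linear": [-0.06,-1.57,0.86],"angular": [-0.016,0.054,-0.019],"claw": 1},
    {"linear": [-0.06,-1.57,0.86],"angular": [-0.016,0.054,-0.019],"claw": 1},
    {"linear": [-0.06,-1.57,0.86],"angular": [-0.016,0.054,-0.019],"claw": 1},
    {"linear": [-0.06,-1.57,0.86],"angular": [-0.016,0.054,-0.019],"claw": 1},
    {"linear": [-0.06,-1.57,0.86],"angular": [-0.016,0.054,-0.019],"claw": 1},
    {"linear": [-0.06,-1.57,0.86],"angular": [-0.016,0.054,-0.019],"claw": 1},
    {"linear": [-0.06,-1.57,0.86],"angular": [-0.016,0.054,-0.019],"claw": 1},
    {"linear": [-0.06,-1.57,0.86],"angular": [-0.016,0.054,-0.019],"claw": 1},
    {"linear": [-0.06,-1.57,0.86],"angular": [-0.016,0.054,-0.019],"claw": 1},
    {"linear": [-0.06,-1.57,0.86],"angular": [-0.016,0.054,-0.019],"claw": 1},
    {"linear": [-0.06,-1.57,0.86],"angular": [-0.016,0.054,-0.019],"claw": 1},
    {"linear": [-0.06,-1.57,0.86],"angular": [-0.016,0.054,-0.019],"claw": 1},
    {"linear": [0,0,0],"angular": [0,0,0],"claw": 1},
    {"linear": [0,0,0],"angular": [0,0,0],"claw": 1}
  ]
}}

```text
t: 38.65
eef_pos: [0.4952, -0.0003, 0.215]
tcp_rot: [[0.999, -0.049, -0.017], [-0.049, -0.999, 0.001], [-0.017, 0.0, -1.0]]
force: [-0.1, -0.1, 0.9]
finger_gap: 0.0854
grasp_force: 0.0
```

Run:
```python
from s import *
from h import *
st(); R=down(267.4)
seqc(([.4945,-.0005,.14],R,3),([.4945,-.0005,.086],R,3))
g=grab('scene'); print(find('scene',g,'hood',2),find('scene',g,'cup1',3))
```

```text
t 38.65 p [ 4.952e-01 -3.000e-04  2.150e-01] z [-0.017  0.001 -1.   ] y [-0.049 -0.999  0.   ] j [ 0.324  0.186 -0.314 -0.007 -1.087  1.201] F [-0.1 -0.1  0.9] 0.08543347743983827 0.0
N 3 lin [0.01, 0.01, 2.5] ang [0.0, 0.006, -0.001]
  end  [ 0.4946 -0.0006  0.14  ] j [ 0.33  0.26 -0.44  0.   -0.88  1.2 ] maxdj/row 0.071
N 3 lin [-0.01, -0.0, 1.8] ang [0.0, -0.0, -0.0]
  end  [ 0.4944 -0.0006  0.086 ] j [ 0.33  0.33 -0.5   0.   -0.74  1.2 ] maxdj/row 0.046
[('hood', 0.63, [0.5519, 0.0037, 0.073], [342.0, 267.0])] [('cup1', 0.91, [0.5038, -0.3152, 0.0708], [209.0, 241.0]), ('cup1', 0.91, [0.5121, -0.4091, 0.07], [169.0, 240.0]), ('cup1', 0.42, [0.5102, -0.2849, 0.0227], [223.0, 260.0])]
```

>>> {"method": "move_arm", "body": {
  "increments": [
    {"linear": [0.01,0.01,2.5],"angular": [0,0.006,-0.001],"claw": 1},
    {"linear": [0.01,0.01,2.5],"angular": [0,0.006,-0.001],"claw": 1},
    {"linear": [0.01,0.01,2.5],"angular": [0,0.005,0],"claw": 1},
    {"linear": [0,0,1.8],"angular": [0,0,0],"claw": 1},
    {"linear": [0,0,1.8],"angular": [0,0,0],"claw": 1},
    {"linear": [0,0,1.8],"angular": [0,0,0],"claw": 1},
    {"linear": [0,0,0],"angular": [0,0,0],"claw": 1},
    {"linear": [0,0,0],"angular": [0,0,0],"claw": 0},
    {"linear": [0,0,0],"angular": [0,0,0],"claw": 0},
    {"linear": [0,0,0],"angular": [0,0,0],"claw": 0},
    {"linear": [0,0,0],"angular": [0,0,0],"claw": 0},
    {"linear": [0,0,0],"angular": [0,0,0],"claw": 0},
    {"linear": [0,0,0],"angular": [0,0,0],"claw": 0},
    {"linear": [0,0,0],"angular": [0,0,0],"claw": 0}
  ],
  "grip_force": 60
}}

```text
t: 40.2
eef_pos: [0.4958, -0.0005, 0.0877]
tcp_rot: [[0.999, -0.048, 0.004], [-0.048, -0.999, 0.001], [0.004, -0.001, -1.0]]
force: [-1.5, 0.3, 6.4]
finger_gap: 0.0226
grasp_force: 60.7
```

Run:
```python
from s import *
from h import *
st()
seqc((p0+[0,0,.12],R0,6))
```

```text
t 40.2 p [ 0.4958 -0.0005  0.0877] z [ 0.004  0.001 -1.   ] y [-0.048 -0.999 -0.001] j [ 3.270e-01  3.280e-01 -4.980e-01  1.000e-03 -7.410e-01  1.195e+00] F [-1.5  0.3  6.4] 0.02263490184807346 60.70535659790039
N 6 lin [0.01, -0.0, -2.0] ang [0.0, 0.0, 0.0]
  end  [ 0.4959 -0.0007  0.2077] j [ 0.33  0.18 -0.34  0.   -1.04  1.2 ] maxdj/row 0.052
```

>>> {"method": "move_arm", "body": {
  "increments": [
    {"linear": [0,0,-1],"angular": [0,0,0],"claw": 0},
    {"linear": [0,0,-1.5],"angular": [0,0,0],"claw": 0},
    {"linear": [0,0,-2],"angular": [0,0,0],"claw": 0},
    {"linear": [0,0,-2],"angular": [0,0,0],"claw": 0},
    {"linear": [0,0,-2],"angular": [0,0,0],"claw": 0},
    {"linear": [0,0,-2],"angular": [0,0,0],"claw": 0},
    {"linear": [0,0,-1],"angular": [0,0,0],"claw": 0},
    {"linear": [0,0,0],"angular": [0,0,0],"claw": 0},
    {"linear": [0,0,0],"angular": [0,0,0],"claw": 0}
  ]
}}

```text
t: 41.1
eef_pos: [0.4939, -0.0009, 0.2006]
tcp_rot: [[0.999, -0.049, 0.0], [-0.049, -0.999, 0.001], [0.0, -0.001, -1.0]]
force: [1.1, 0.0, -4.8]
finger_gap: 0.023
grasp_force: 59.4
```

Run:
```python
from s import *
st()
seqc(([.5512,.3035,.2],down(210.6),16))
```

```text
t 41.1 p [ 0.4939 -0.0009  0.2006] z [ 0.     0.001 -1.   ] y [-0.049 -0.999 -0.001] j [ 3.270e-01  1.880e-01 -3.520e-01 -1.000e-03 -1.030e+00  1.195e+00] F [ 1.1  0.  -4.8] 0.023001845909900915 59.4279009103775
N 16 lin [-0.65, -1.91, 0.0] ang [-0.0, 0.0, 0.062]
  end  [0.5512 0.3036 0.2009] j [ 0.76  0.41 -0.03 -0.   -1.13 -0.23] maxdj/row 0.105
```

>>> {"method": "move_arm", "body": {
  "increments": [
    {"linear": [-0.65,-1.91,0],"angular": [0,0,0.062],"claw": 0},
    {"linear": [-0.65,-1.91,0],"angular": [0,0,0.062],"claw": 0},
    {"linear": [-0.65,-1.91,0],"angular": [0,0,0.062],"claw": 0},
    {"linear": [-0.65,-1.91,0],"angular": [0,0,0.062],"claw": 0},
    {"linear": [-0.65,-1.91,0],"angular": [0,0,0.062],"claw": 0},
    {"linear": [-0.65,-1.91,0],"angular": [0,0,0.062],"claw": 0},
    {"linear": [-0.65,-1.91,0],"angular": [0,0,0.062],"claw": 0},
    {"linear": [-0.65,-1.91,0],"angular": [0,0,0.062],"claw": 0},
    {"linear": [-0.65,-1.91,0],"angular": [0,0,0.062],"claw": 0},
    {"linear": [-0.65,-1.91,0],"angular": [0,0,0.062],"claw": 0},
    {"linear": [-0.65,-1.91,0],"angular": [0,0,0.062],"claw": 0},
    {"linear": [-0.65,-1.91,0],"angular": [0,0,0.062],"claw": 0},
    {"linear": [-0.65,-1.91,0],"angular": [0,0,0.062],"claw": 0},
    {"linear": [-0.65,-1.91,0],"angular": [0,0,0.062],"claw": 0},
    {"linear": [-0.65,-1.91,0],"angular": [0,0,0.062],"claw": 0},
    {"linear": [-0.65,-1.91,0],"angular": [0,0,0.062],"claw": 0},
    {"linear": [0,0,0],"angular": [0,0,0],"claw": 0},
    {"linear": [0,0,0],"angular": [0,0,0],"claw": 0},
    {"linear": [0,0,0],"angular": [0,0,0],"claw": 0}
  ]
}}

```text
t: 43.0
eef_pos: [0.5513, 0.3029, 0.2007]
tcp_rot: [[0.506, -0.863, 0.0], [-0.863, -0.506, -0.001], [0.001, 0.0, -1.0]]
force: [-0.1, -0.2, -4.5]
finger_gap: 0.0228
grasp_force: 59.9
```

Run:
```python
from s import *
st()
seqc(([.5512,.3035,.110],down(210.6),4))
```

```text
t 43.0 p [0.5513 0.3029 0.2007] z [ 0.    -0.001 -1.   ] y [-0.863 -0.506  0.   ] j [ 7.600e-01  4.130e-01 -2.700e-02  1.000e-03 -1.131e+00 -2.300e-01] F [-0.1 -0.2 -4.5] 0.02276505994249095 59.87023651599884
N 4 lin [-0.02, -0.01, 2.27] ang [0.0, -0.0, -0.001]
  end  [0.5512 0.3036 0.1099] j [ 0.76  0.5  -0.14  0.   -0.94 -0.23] maxdj/row 0.049
```

>>> {"method": "move_arm", "body": {
  "increments": [
    {"linear": [-0.01,0,2.4],"angular": [0,0,-0.001],"claw": 0},
    {"linear": [-0.01,0,2.4],"angular": [0,0,-0.001],"claw": 0},
    {"linear": [-0.01,0,2.4],"angular": [0,0,0],"claw": 0},
    {"linear": [-0.01,0,1.6],"angular": [0,0,0],"claw": 0},
    {"linear": [0,0,0.4],"angular": [0,0,0],"claw": 0},
    {"linear": [0,0,0.4],"angular": [0,0,0],"claw": 0},
    {"linear": [0,0,0],"angular": [0,0,0],"claw": 0}
  ]
}}

```text
t: 43.7
eef_pos: [0.5524, 0.3041, 0.1067]
tcp_rot: [[0.507, -0.862, 0.003], [-0.862, -0.507, 0.001], [0.001, -0.003, -1.0]]
force: [-0.6, 0.1, -4.2]
finger_gap: 0.023
grasp_force: 59.8
```

>>> {"method": "move_arm", "body": {
  "increments": [
    {"linear": [0,0,0.3],"angular": [0,0,0],"claw": 0},
    {"linear": [0,0,0.3],"angular": [0,0,0],"claw": 0},
    {"linear": [0,0,0.3],"angular": [0,0,0],"claw": 0},
    {"linear": [0,0,0],"angular": [0,0,0],"claw": 0}
  ]
}}

```text
t: 44.1
eef_pos: [0.5519, 0.3039, 0.0967]
tcp_rot: [[0.507, -0.862, 0.002], [-0.862, -0.507, 0.0], [0.001, -0.002, -1.0]]
force: [-0.2, 0.4, -4.9]
finger_gap: 0.0227
grasp_force: 59.9
```

The hood is past the upstand's top with no contact. I'll keep lowering.

>>> {"method": "move_arm", "body": {
  "increments": [
    {"linear": [0,0,0.3],"angular": [0,0,0],"claw": 0},
    {"linear": [0,0,0.3],"angular": [0,0,0],"claw": 0},
    {"linear": [0,0,0.2],"angular": [0,0,0],"claw": 0},
    {"linear": [0,0,0.1],"angular": [0,0,0],"claw": 0},
    {"linear": [0,0,0],"angular": [0,0,0],"claw": 0}
  ]
}}

```text
t: 44.6
eef_pos: [0.5522, 0.3041, 0.0888]
tcp_rot: [[0.508, -0.862, 0.003], [-0.862, -0.508, 0.0], [0.001, -0.003, -1.0]]
force: [-2.0, -0.6, 1.3]
finger_gap: 0.023
grasp_force: 60.5
```

>>> {"method": "move_arm", "body": {
  "increments": [
    {"linear": [0,0,0],"angular": [0,0,0],"claw": 1},
    {"linear": [0,0,0],"angular": [0,0,0],"claw": 1},
    {"linear": [0,0,0],"angular": [0,0,0],"claw": 1},
    {"linear": [0,0,0],"angular": [0,0,0],"claw": 1},
    {"linear": [0,0,0],"angular": [0,0,0],"claw": 1},
    {"linear": [0,0,0],"angular": [0,0,0],"claw": 1},
    {"linear": [0,0,0],"angular": [0,0,0],"claw": 1},
    {"linear": [0,0,-2],"angular": [0,0,0],"claw": 1},
    {"linear": [0,0,-4],"angular": [0,0,0],"claw": 1},
    {"linear": [0,0,-4],"angular": [0,0,0],"claw": 1},
    {"linear": [0,0,-4],"angular": [0,0,0],"claw": 1},
    {"linear": [0,0,-4],"angular": [0,0,0],"claw": 1},
    {"linear": [2,3,0],"angular": [0,0,0],"claw": 1},
    {"linear": [2,3,0],"angular": [0,0,0],"claw": 1},
    {"linear": [2,3,0],"angular": [0,0,0],"claw": 1},
    {"linear": [2,3,0],"angular": [0,0,0],"claw": 1},
    {"linear": [2,3,0],"angular": [0,0,0],"claw": 1},
    {"linear": [0,0,0],"angular": [0,0,0],"claw": 1},
    {"linear": [0,0,0],"angular": [0,0,0],"claw": 1}
  ]
}}

```text
t: 46.5
eef_pos: [0.4732, 0.1413, 0.2685]
tcp_rot: [[0.507, -0.862, 0.004], [-0.862, -0.507, 0.002], [0.001, -0.004, -1.0]]
force: [0.5, -0.4, 0.5]
finger_gap: 0.085
grasp_force: 0.0
```

Run:
```python
from s import *
from h import *
st(); f=grab('top'); H,S,V=masks(f); print(find('top',f,'hood_knob',2),find('top',f,'cup1',3)); g=grab('scene'); print(find('scene',g,'hood_knob',2),find('scene',g,'cup1',3)); hoodfit(f)
cv2.imwrite('pics/c7.png',np.vstack([cv2.resize(g['image'][190:390,100:600],(750,300),interpolation=2),cv2.resize(f['image'][150:350,80:530],(675,300),interpolation=2)[:,:,:].copy() if 0 else cv2.resize(f['image'][150:350,60:560],(750,300),interpolation=2)])[:,:,::-1])
```

```text
t 46.5 p [0.4732 0.1413 0.2685] z [ 0.004  0.002 -1.   ] y [-0.862 -0.507 -0.004] j [ 6.200e-01  1.300e-01 -2.450e-01  1.000e-03 -1.191e+00 -9.000e-02] F [ 0.5 -0.4  0.5] 0.084999215146231 0.0
[('hood_knob', 0.6, [0.5948, 0.2603, 0.0707], [191.0, 214.0])] [('cup1', 0.95, [0.485, -0.3075, 0.0881], [450.0, 264.0]), ('cup1', 0.91, [0.4963, -0.4087, 0.0891], [496.0, 259.0])]
[('hood_knob', 0.7, [0.5819, 0.2962, 0.0759], [480.0, 289.0]), ('hood_knob', 0.63, [0.5084, -0.2906, 0.0198], [221.0, 260.0])] [('cup1', 0.8, [0.5104, -0.4087, 0.0671], [169.0, 240.0]), ('cup1', 0.73, [0.5023, -0.3163, 0.0693], [208.0, 241.0]), ('cup1', 0.59, [0.5059, -0.2871, 0.0207], [223.0, 259.0])]
hood c [550.1 306.6] size [144.6 308.3] long dir deg 120.6
```

View pics/c7.png

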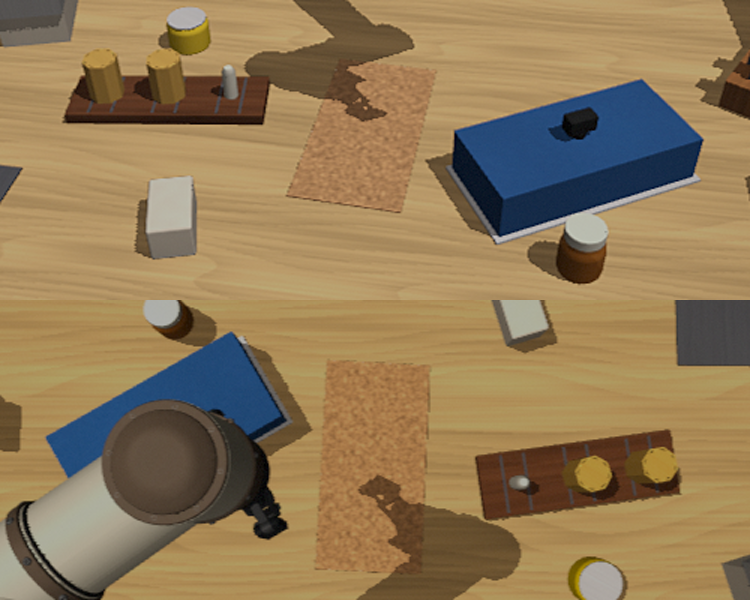

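The hood is home on the pan, with the same outline as at the start. Both cups stand flat on the board, and the jar, brick and tin haven't moved. Handing in.

```bash
python3 -c "
from rig import env
print(env.job_done())"
```

```text
the job is handed in; nothing more can be done
None
```

Job handed in: both cups present (cup1 and cup2) are upside down on pegs 2 and 1, the hood is back on the empty pan, and the jar, firebrick and tin were left alone; the hand-in gave no pass or fail result.

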